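Click a garden-tool battery into its charging dock

TASK

Pick up the battery pack, set it flat on the dock's base plate in the open mouth of the guides with its nose towards the charger end, and then push it gently along the guides until it clicks fully home and stays there on its own. Do not ram it or force it against the guides, and leave the jar, the roll of tape and the screwdriver alone.

Things in the scene. Friction and masses are not known exactly. Their poses are not given: they have to be found in the camera images.
- pack_mid (a point): centre of the loose battery pack (0.28 to 0.52 kg), 33 mm above its underside, half-way up; +x points to its nose, z up. Black body 90 long (x -45 to +45) x 62 wide x 40 mm high, rear face flat, front corners rounded. At the front a grey nose 24 wide, 6 to 32 mm above the underside, its flat tip 79 mm ahead of the centre, with a round lug on each side (38 mm over both)
- pack_grip (a point): centre of the grey grip ridge on top of the pack, 8 mm behind the pack's centre and 53 mm above its underside: 66 long (along the pack's x) x 26 wide x 26 mm high. Take the pack here from above, fingers on the ridge's two long sides, tips above the body's top (13 mm below this point)
- dock: charging dock fixed to the bench; origin on the underside of its base plate, +x the push direction, z up. Grey plate 325 (x -135 to +190) x 160 x 8 mm. Two black funnel guides, 30 mm high above the plate, stand 110 mm apart at x = -75 mm and close to 65 mm at x = -10 mm. A clicked-in pack has its centre somewhere from x = -24 to +42 mm: not measured, find it by feel
- guide_mouth (a point): point on the top of the base plate, 85 mm before the dock's origin, axes as the dock: put the pack's centre over it, nose along +x; the pack then stands in the open funnel, its rear free to be pushed. 10 mm off is still inside the funnel
- channel (a point): middle of the straight guides, on the plate's top, axes as the dock: two black walls 65 mm apart, 39 mm long, with lips over the edges (53 mm apart, undersides 43.5 mm and tops 48.5 mm above the plate), so that the pack can only be slid in, not lowered in
- channel_end (a point): where the straight guides end, on the plate's top. Beyond it stands the grey charger unit (up to 46 mm above the plate), locked at a place that varies by 64 mm (not measured). Two sprung rollers in it snap behind the nose lugs: about 5 to 7 N to pass, besides friction of 1.5 to 4 N and more if the tool bears down on the pack. After the click it comes up solid in a few mm; over 16 N on the terminals is ramming
- terminals (a joint): how far the pack's nose has pushed the sprung terminals in, in m: 0 out, 0.013 solid stop; a clicked-in pack holds them at about 0.009 to 0.013, one not clicked in is let back or leaves them under 0.008. Light spring, 0.6 to 2.4 N
- jar: glass jar with steel lid, 64 mm across, 90 mm tall, origin at its underside; bystander
- tape: cardboard-brown roll of tape standing flat, 90 mm across, 45 mm high, origin at its underside; bystander
- driver: screwdriver lying on the bench, bystander
Mind the look-alikes: they are no part of the job. Leave any pink or turquoise look-alike of the part that bears pack_mid alone.

How it is judged:
On the way:
1. the pack stands flat on the base plate in the mouth of the guides, nose towards the charger end (x of pack_mid in the frame of dock between -0.13 and -0.025 m and z of pack_mid in the frame of dock between 0.036 and 0.045 m and angle between pack_mid's own z axis and vertical below 0.1 rad and angle between the x axis of pack_mid and the x axis of dock, either way round below 0.35 rad and y of pack_mid in the frame of dock between -0.025 and 0.025 m), for 0.1 s.
At the end, for the whole second after the job is handed in: the pack lies flat between the guides (within 4 mm of their centre line and 0.1 rad of their direction), nose first, clicked in so that it alone holds the terminals pushed in by more than 8 mm, at rest (value of joint terminals above 0.008 m and x of pack_mid in the frame of dock above -0.03 m and y of pack_mid in the frame of dock between -0.004 and 0.004 m and angle between the x axis of pack_mid and the x axis of dock, either way round below 0.1 rad and angle between pack_mid's own z axis and vertical below 0.08 rad and linear speed of pack below 0.02 m/s); the robot touches nothing.
It fails at once if the pack is rammed against the terminals with more than 16 N (contact force between pack and terminals above 16 N).
It fails at once if the pack is forced against the guides with more than 25 N (contact force between pack and dock above 25 N).
It fails at once if the jar is disturbed by more than 20 mm (distance of jar from where it was at the start of the episode above 0.02 m).
It fails at once if the tape is disturbed by more than 20 mm (distance of tape from where it was at the start of the episode above 0.02 m).
It fails at once if the screwdriver is disturbed by more than 20 mm (distance of driver from where it was at the start of the episode above 0.02 m).
It also fails if it takes over 72 s, if anything falls off the work surface, if the arm or the gripper's body presses on something with over 40 N, if the wrist force passes 120 N, or if a joint passes its speed limit or range.

ROBOT

A 6-joint arm with a two-finger parallel gripper is mounted at the origin on the work surface. World frame = base frame: x ahead of the robot, y to its left, z up, the work surface at z = 0. Lengths are in m, angles in rad, forces in N, time in s.
With the tool pointing down it reaches from about 0.3 to 0.775 m from the base axis. Payload 14.6 kg.
Tool frame: the origin (TCP) lies between the finger pads; the fingertips stand 8 mm ahead of it and the grasp point (between the pads) lies 11 mm behind it (ctrl.tip_reach is the distance from the TCP to the fingertips, in m); y points along the fingers, z is the direction in which the jaws open and shut, and the axes are right-handed (so a half turn about y gives the same grasp; the last joint's range is limited). The gripper opens to 94 mm and grips with 3 to 60 N. Pads are 16 mm wide; open, the fingers measure 119 mm over their backs; the gripper's body (75 mm by 177 mm) begins 78 mm behind the grasp point.
Start: joints at [1.138, 0.3, 1.521, -0, 1.321, -0.067], TCP at [0.197, 0.514, 0.174] pointing down, gripper open.
Joint ranges: [-3.03, 3.03], [-0.79, 2.21], [0.23, 2.52], [-1.04, 4.18], [0, 3.07], [-2.55, 2.55]. Speed limits (rad/s): [2.22, 2.22, 2.57, 3.14, 3.14, 3.14].

INTERFACE

Orientations are given as [roll, pitch, yaw] about the fixed x, y, z axes, in that order (R = Rz(yaw) Ry(pitch) Rx(roll)).
In Python, from station import ctrl gives the robot as it stands.
- The arm moves only by the tool play_rows, never from a script. Its arguments are lists of equal length, an entry for each row: "twist": the turn, a rotation vector about the world's x, y, z as a fraction of full scale, a list of three; "travel": the shift along the world's x, y, z as a fraction of full scale, a list of three; "grip": the gripper's target within -1 to 1 (shut at 1, half-way at 0, fully open at -1). A call has 1 to 12 rows; each row shifts and turns the commanded pose from where the row before left it; what a row does not reach is not made up. Full scale, the value 1, is 5 cm for a shift and 90 degrees for a turn. A row lasts 1/10 s, in which the tool goes at most 50 mm and 8.59 degrees, less where a joint would pass 70% of its speed; a pose out of reach is approached as far as the arm can. A call with a number of a shift or a turn outside -1 to 1 is refused whole. A call with a gripper value outside its range is refused whole. The fingers move at their own pace and stop on an object; "force" is the grip in N (left out, the last holds). Time passes only in rows, so rows that do not move let the fingers close. It gives the time, the measured TCP pose, the force and the opening at its end, in the units of the state.
- ctrl.get_obs(): the state, without advancing time (a new reading comes with each control period).
- ctrl.camera(name): name is "side" or "top"; returns a dict with "img" (384x512x3 uint8, red, green, blue), "vfov" (degrees; the focal length in pixels is half the picture's height over the tangent of half this angle, whatever the lens; pixels are square), "cx", "cy" (the principal point, pixels), "k1" (the pictures are not rectified: a ray, as slopes to the right and down, at radius r is drawn at 1 + k1 r^2 times it, then the intrinsics apply), "rvec" (rotation vector, rad) and "tvec" (3), from world to camera coordinates, as OpenCV has them. Camera axes: x right, y down, z forward; pixel columns grow to the right and rows downward; lengths in m; the calibration is good to about 2 mm. A picture is of the moment at which its call begins. There is no depth.
- ctrl.hand_in(): hands the job in, once; it reports no verdict.
Trained networks look in a picture, given as the dict that the camera call returned (one of the last four; its "shot" number tells which), for a name from the list of things; names that differ only in an ending like _2 or _b are one class to them, and where a whole thing is asked for, a point or a joint stands for the part that bears it (a point fixed in the world has none). Each returns a list of dicts, best first, with "confidence" (0 to 1); they miss things now and then, are a little off and sometimes report something else, mostly with a low value. They report only what shows in the picture. A call takes as long as a camera call. They do not tell look-alikes from the thing itself.
- ctrl.boxes_of(name, picture): "point" ([column, row] in pixels, amid what is visible of it).
- ctrl.trace(name, picture): "pixels" (384x512 bool, what is visible of it) and "point" ([column, row] in pixels, amid what is visible of it).
The state is a dict: "time_s": time; "qpos": joint angles; "joint_vel": joint speeds; "tau": joint torques, N m; "ee_pos": TCP position; "eef_rot": TCP orientation; "force": force on the tool from outside, world axes, zero at the start; "moment": the same for the moment, N m; "grip_width": finger opening in m.
Only numpy, scipy, OpenCV 4.12 (cv2) and the standard library are available. Lean on these libraries where they do the work, as an engineer would, in place of code of your own. Each camera call takes 0.05 s, during which the arm holds its last target.

## Working session

There is one attempt and no reset: what is moved stays moved. The work goes in short steps, Python scripts to look and compute and a tool call to move; the robot and the scene stay as the last step left them, time stands still between calls to the robot, and variables do not carry over. Pictures are saved under pics/ and viewed, and the job is handed in when it is done.

Besides the shell and the picture viewer there is one more tool, called by a JSON object that holds its "fn" and its "kwargs". play_rows: Moves the arm, as the interface text tells. Its arguments: {"type":"object","properties":{"twist":{"type":"array"},"travel":{"type":"array"},"grip":{"type":"array"},"force":{"type":"number"}},"required":["twist","travel","grip"]}

```bash
ls; mkdir -p pics; cat > h.py <<'E'
import numpy as np, cv2
from station import ctrl
def K(c):
    f=192/np.tan(np.radians(c['vfov'])/2); return f
def ray(c,p):
    f=K(c); d=np.array([(p[0]-c['cx'])/f,(p[1]-c['cy'])/f]); u=d.copy()
    for _ in range(30): u=d/(1+c['k1']*(u@u))
    R,_=cv2.Rodrigues(np.array(c['rvec'],float)); t=np.array(c['tvec'],float)
    return -R.T@t, R.T@np.array([u[0],u[1],1.])
def atz(c,p,z):
    o,d=ray(c,p); return o+d*(z-o[2])/d[2]
def proj(c,X):
    R,_=cv2.Rodrigues(np.array(c['rvec'],float)); Y=R@np.array(X,float)+np.array(c['tvec'],float)
    u=Y[:2]/Y[2]; u=u*(1+c['k1']*(u@u)); return u*K(c)+[c['cx'],c['cy']]
def tri(c1,p1,c2,p2):
    o1,d1=ray(c1,p1);o2,d2=ray(c2,p2)
    A=np.stack([d1,-d2],1); s=np.linalg.lstsq(A,o2-o1,rcond=None)[0]
    a=o1+d1*s[0];b=o2+d2*s[1]; return (a+b)/2,np.linalg.norm(a-b)
def save(c,n,s=1.5,crop=None):
    im=c['img'][:,:,::-1]
    if crop: im=im[crop[1]:crop[3],crop[0]:crop[2]]
    cv2.imwrite('pics/'+n,cv2.resize(im,None,fx=s,fy=s,interpolation=cv2.INTER_CUBIC))
E
python3 - <<'E'
from h import *
import pickle
for n in ['top','side']:
    c=ctrl.camera(n); save(c,n+'0.png'); pickle.dump(c,open(n+'0.pkl','wb'))
    print(n,c['vfov'],c['cx'],c['cy'],c['k1'],ray(c,[256,192]))
    for k in ['pack_mid','pack_grip','dock','guide_mouth','channel','channel_end','terminals','jar','tape','driver']:
        print(k,[(np.round(b['point']).tolist(),round(b['confidence'],2)) for b in ctrl.boxes_of(k,c)])
print(ctrl.get_obs())
E
```

```text
pics
top 56.9719668871759 257.1771635266081 189.07880839309283 -0.10941674612285104 (array([0.41930855, 0.00955693, 1.0819768 ]), array([ 0.11341168,  0.00654549, -0.99356639]))
pack_mid [([168.0, 206.0], 0.86), ([214.0, 182.0], 0.85), ([205.0, 246.0], 0.74), ([171.0, 149.0], 0.63)]
pack_grip [([205.0, 250.0], 0.85), ([209.0, 180.0], 0.68), ([172.0, 145.0], 0.62), ([101.0, 203.0], 0.44)]
dock [([327.0, 168.0], 0.79)]
guide_mouth [([328.0, 163.0], 0.74)]
channel [([326.0, 165.0], 0.74)]
channel_end [([326.0, 165.0], 0.63)]
terminals [([166.0, 206.0], 0.48), ([317.0, 133.0], 0.46)]
jar [([214.0, 140.0], 0.96)]
tape [([97.0, 200.0], 0.96)]
driver [([417.0, 188.0], 0.71)]
side 46.694578511010725 252.4206161568243 190.31485955291873 -0.0850033811169411 (array([ 0.23328808, -0.75240591,  0.96327716]), array([ 0.25826823,  0.6431387 , -0.72093636]))
pack_mid [([184.0, 192.0], 0.97), ([268.0, 144.0], 0.94), ([213.0, 156.0], 0.78), ([249.0, 182.0], 0.7)]
pack_grip [([214.0, 154.0], 0.96), ([184.0, 192.0], 0.68), ([269.0, 141.0], 0.65)]
dock [([306.0, 243.0], 0.95)]
guide_mouth [([308.0, 245.0
[... 226 characters left out ...]
6), ([310.0, 242.0], 0.22)]
{'time_s': 1.1, 'qpos': array([ 1.13842515e+00,  2.99893438e-01,  1.52103510e+00, -1.65380052e-05,
        1.32069866e+00, -6.66455479e-02]), 'joint_vel': array([-7.68944526e-04, -8.95535272e-04,  7.25239030e-04, -4.11700666e-04,
       -5.57069369e-05,  2.64810084e-04]), 'tau': array([-2.33296654e-03, -5.31662035e+01, -3.52907681e+01,  7.07838382e-02,
        2.12484249e-02, -3.06989011e-05]), 'ee_pos': array([0.19671483, 0.51359056, 0.17423432]), 'eef_rot': array([-1.57083186e+00, -1.36873149e-05, -3.65721533e-01]), 'force': array([-0.48530344,  0.38133022,  0.51178043]), 'moment': array([-0.06209667,  0.01258261, -0.05147848]), 'grip_width': 0.0940297617978813}
```

View pics/top0.png

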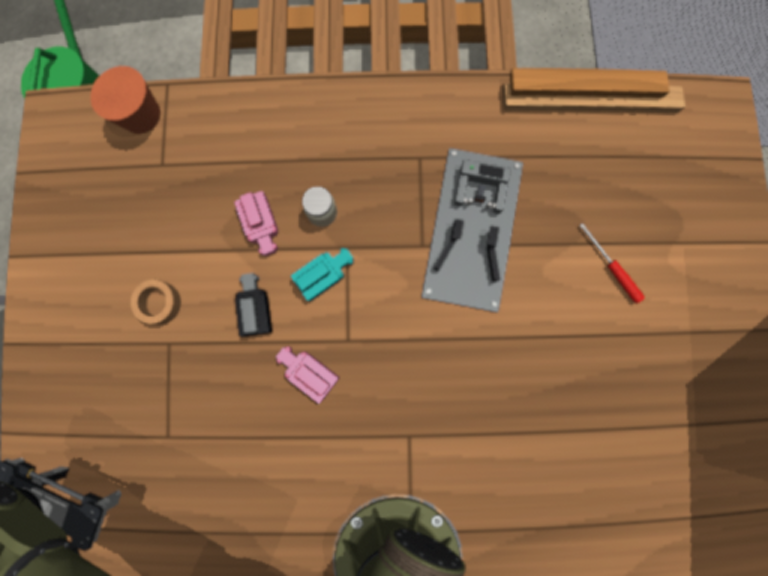

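View pics/side0.png

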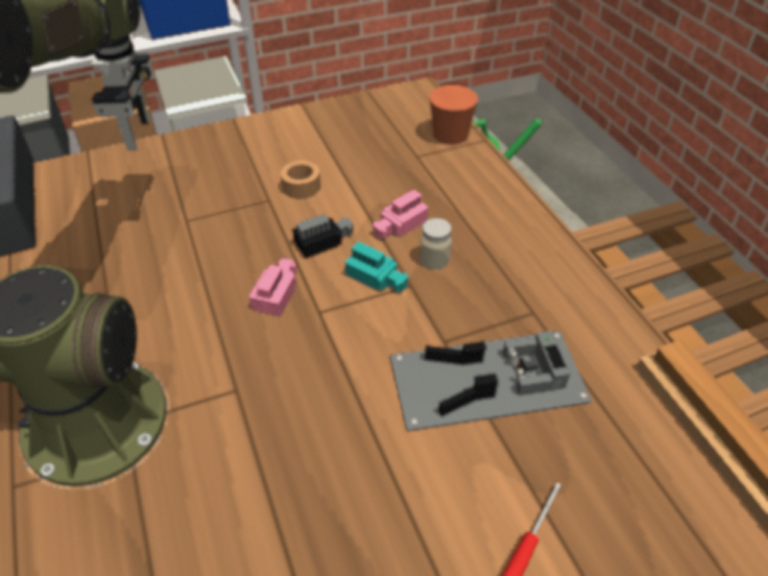

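The black pack sits at top (168,206) and side (213,156). The pink ones at top (171,149) and (205,246) and the turquoise one at (214,182) are look-alikes. The black body with a grey nose and ridge fits the description. I'll confirm it and measure in enlarged crops.

```bash
python3 - <<'E'
from h import *
import pickle
t=pickle.load(open('top0.pkl','rb'));s=pickle.load(open('side0.pkl','rb'))
a=cv2.resize(t['img'][170:235,135:205,::-1],None,fx=8,fy=8,interpolation=cv2.INTER_CUBIC);cv2.imwrite('pics/packT.png',a)
a=cv2.resize(t['img'][95:215,275:355,::-1],None,fx=5,fy=5,interpolation=cv2.INTER_CUBIC);cv2.imwrite('pics/dockT.png',a)
a=cv2.resize(s['img'][215:290,255:400,::-1],None,fx=5,fy=5,interpolation=cv2.INTER_CUBIC);cv2.imwrite('pics/dockS.png',a)
a=cv2.resize(s['img'][130:180,185:245,::-1],None,fx=8,fy=8,interpolation=cv2.INTER_CUBIC);cv2.imwrite('pics/packS.png',a)
E
```

```text
(no output)
```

View pics/packT.png

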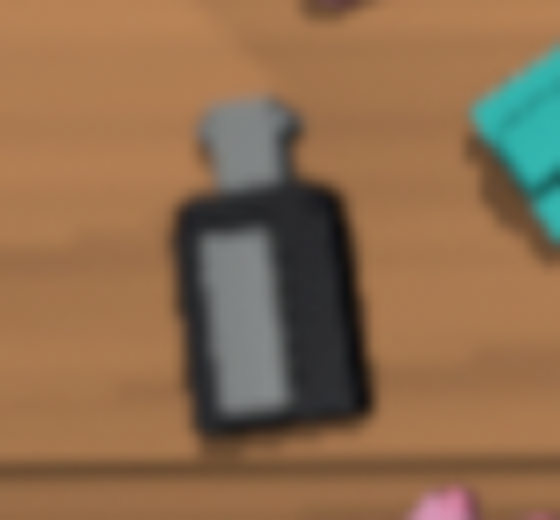

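View pics/dockT.png

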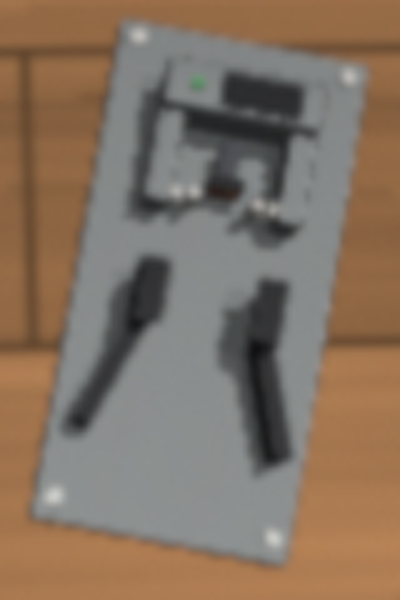

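View pics/dockS.png

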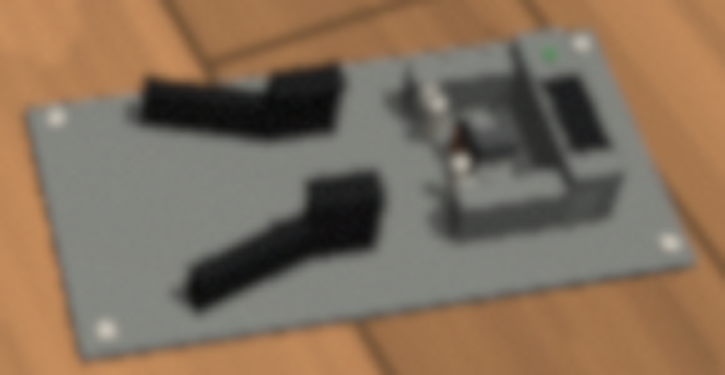

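View pics/packS.png

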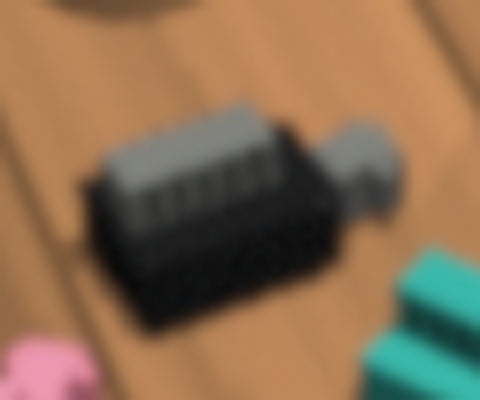

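```bash
cat > m.py <<'E'
from h import *
import pickle
from scipy.optimize import least_squares
t=pickle.load(open('top0.pkl','rb'));s=pickle.load(open('side0.pkl','rb'))
def cr(pts,k,o): return [((np.array(p)+.5)/k-.5+np.array(o)) for p in pts]
def fit(obs,x0):
    # obs: (cam,pix,local xyz)
    def P(q,l): c,d=np.cos(q[2]),np.sin(q[2]); return [q[0]+c*l[0]-d*l[1],q[1]+d*l[0]+c*l[1],l[2]]
    f=lambda q: np.concatenate([proj(c,P(q,l))-p for c,p,l in obs])
    r=least_squares(f,x0); return r.x, np.round(r.fun.reshape(-1,2),1)
if __name__=='__main__':
    L=[(.19,.08,.008),(.19,-.08,.008),(-.135,-.08,.008),(-.135,.08,.008)]
    T=cr([(122,18),(370,68),(285,565),(33,515)],5,(275,95))
    S=cr([(590,30),(693,263),(85,358),(28,108)],5,(255,215))
    oT=[(t,p,l) for p,l in zip(T,L)]; oS=[(s,p,l) for p,l in zip(S,L)]
    for o in (oT,oS,oT+oS): print(*fit(o,[.6,-.1,0]))
    # pack : ridge corners x -41..25, y +-13, z .066
    L=[(.025,.013,.066),(.025,-.013,.066),(-.041,-.013,.066),(-.041,.013,.066)]
    T=cr([(195,232),(272,228),(292,412),(214,418)],8,(135,170))
    oT=[(t,p,l) for p,l in zip(T,L)]
    L2=[(-.045,.031,.04),(-.045,-.031,.04),(.079,0,.019)]
    S=cr([(105,163),(240,103)],8,(185,130)); 
    oS=[(s,S[0],L[3]),(s,S[1],L[0])]
    for o in (oT,oT+oS): print(*fit(o,[.4,.2,0]))
E
python3 m.py
```

```text
[ 0.63761177 -0.16463277 -0.21247354] [[ 0.3 -0.1]
 [-0.1 -0.5]
 [ 0.4  0.3]
 [-0.6  0.3]]
[ 0.63712935 -0.16505446 -0.21082015] [[ 0.4 -0.3]
 [ 1.1 -0.2]
 [-0.7  0.1]
 [-0.7  0. ]]
[ 0.63736388 -0.164823   -0.21160992] [[ 0.3 -0. ]
 [-0.  -0.4]
 [ 0.5  0.3]
 [-0.5  0.4]
 [ 0.5 -0.3]
 [ 1.2 -0.3]
 [-0.7 -0. ]
 [-0.7 -0.1]]
[0.49605709 0.28196892 0.10656406] [[ 0.6  0.6]
 [-0.3 -0. ]
 [-0.6 -0.4]
 [ 0.3 -0.1]]
[0.49575488 0.28159756 0.13358469] [[ 0.5  0.8]
 [-0.4 -0. ]
 [-0.1 -0.5]
 [ 0.8  0.1]
 [-1.1 -1.1]
 [ 1.2 -0.4]]
```

{"fn": "play_rows", "kwargs": {"twist": [[0, 0, 0.031], [0, 0, 0.031], [0, 0, 0.031], [0, 0, 0.031], [0, 0, 0.031], [0, 0, 0.031], [0, 0, 0.031], [0, 0, 0.031], [0, 0, 0.031], [0, 0, 0.031], [0, 0, 0], [0, 0, 0]], "travel": [[0.58, -0.466, 0], [0.58, -0.466, 0], [0.58, -0.466, 0], [0.58, -0.466, 0], [0.58, -0.466, 0], [0.58, -0.466, 0], [0.58, -0.466, 0], [0.58, -0.466, 0], [0.58, -0.466, 0], [0.58, -0.466, 0], [0, 0, 0], [0, 0, 0]], "grip": [-0.2, -0.2, -0.2, -0.2, -0.2, -0.2, -0.2, -0.2, -0.2, -0.2, -0.2, -0.2], "force": 20}}

```text
time_s: 2.3
ee_pos: [0.4869, 0.2802, 0.174]
eef_rot: [-1.571, 0.0, 0.119]
force: [-0.7, 1.0, 0.6]
grip_width: 0.0566
```

{"fn": "play_rows", "kwargs": {"twist": [[0, 0, 0], [0, 0, 0], [0, 0, 0], [0, 0, 0]], "travel": [[0.02, 0.01, -0.6], [0, 0, -0.6], [0, 0, -0.5], [0, 0, 0]], "grip": [-0.2, -0.2, -0.2, -0.2]}}

```text
time_s: 2.7
ee_pos: [0.4854, 0.2812, 0.0864]
eef_rot: [-1.572, 0.005, 0.122]
force: [-0.5, 0.1, 0.9]
grip_width: 0.0566
```

```bash
python3 - <<'E'
from h import *
c=ctrl.camera('side'); d=ctrl.camera('top')
a=cv2.resize(c['img'][90:190,165:265,::-1],None,fx=4,fy=4,interpolation=cv2.INTER_CUBIC)
b=cv2.resize(d['img'][150:250,120:220,::-1],None,fx=4,fy=4,interpolation=cv2.INTER_CUBIC)
cv2.imwrite('pics/g1.png',np.hstack([a,b]))
E
```

```text
(no output)
```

View pics/g1.png

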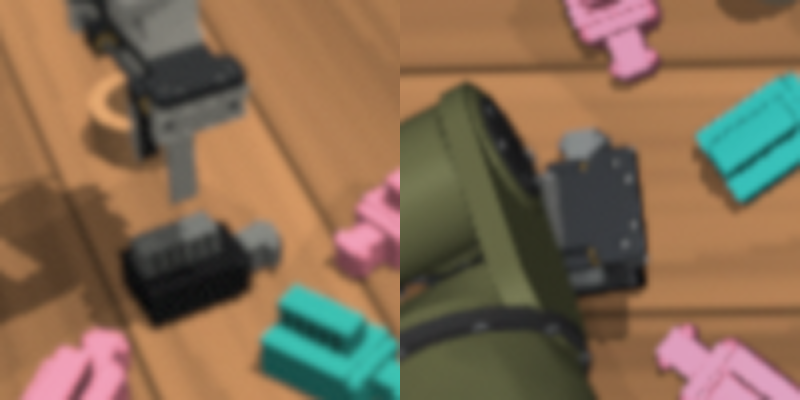

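The finger hangs over the middle of the black pack's ridge (side crop at about (185,195)), and the pink and turquoise ones are clear.

{"fn": "play_rows", "kwargs": {"twist": [[0, 0, 0], [0, 0, 0], [0, 0, 0], [0, 0, 0], [0, 0, 0], [0, 0, 0], [0, 0, 0], [0, 0, 0], [0, 0, 0], [0, 0, 0]], "travel": [[0.02, 0, -0.24], [0.02, 0, -0.24], [0, 0, -0.24], [0, 0, 0], [0, 0, 0], [0, 0, 0], [0, 0, 0], [0, 0, 0], [0, 0, 0], [0, 0, 0]], "grip": [-0.2, -0.2, -0.2, -0.2, 0.9, 0.9, 0.9, 0.9, 0.9, 0.9], "force": 25}}

```text
time_s: 3.8
ee_pos: [0.4897, 0.2811, 0.0534]
eef_rot: [-1.571, -0.0, 0.121]
force: [0.9, 0.1, 0.6]
grip_width: 0.0116
```

```bash
python3 - <<'E'
from h import *
print(ctrl.get_obs()['grip_width'])
c=ctrl.camera('side')
a=cv2.resize(c['img'][90:190,165:265,::-1],None,fx=6,fy=6,interpolation=cv2.INTER_CUBIC)
cv2.imwrite('pics/g2.png',a)
E
```

```text
0.011561179375572616
```

View pics/g2.png

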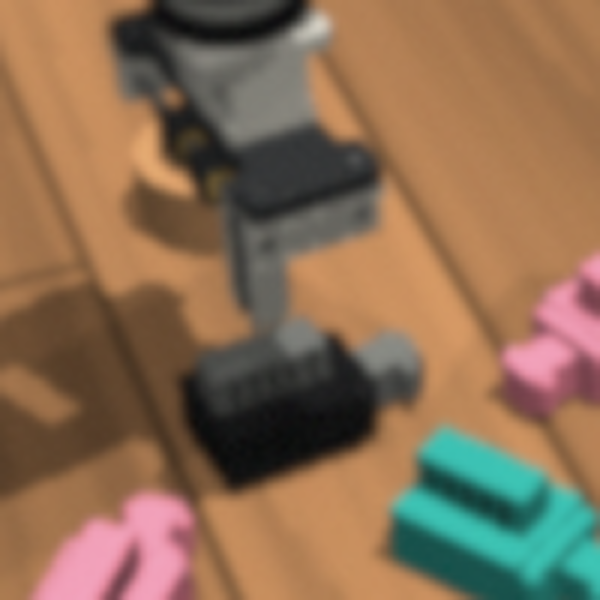

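```bash
python3 - <<'E'
from h import *
import pickle
c=pickle.load(open('side0.pkl','rb'))
f=lambda X:np.round((proj(c,X)-[165,90])*6,0)
print('tcp',f([.4897,.2811,.0534]),'tip',f([.4897,.2811,.0454]),'grasp',f([.4897,.2811,.0644]))
L=[(.025,.013,.066),(.025,-.013,.066),(-.041,-.013,.066),(-.041,.013,.066),(-.045,-.031,0),(-.045,-.031,.04),(.045,-.031,0),(.079,0,.032)]
q=.4958,.2818,.12
for l in L:
    a,b=np.cos(q[2]),np.sin(q[2]); print(l,f([q[0]+a*l[0]-b*l[1],q[1]+b*l[0]+a*l[1],l[2]]))
E
```

```text
tcp [263. 364.] tip [264. 375.] grasp [261. 347.]
(0.025, 0.013, 0.066) [305. 312.]
(0.025, -0.013, 0.066) [326. 340.]
(-0.041, -0.013, 0.066) [210. 381.]
(-0.041, 0.013, 0.066) [189. 352.]
(-0.045, -0.031, 0) [228. 499.]
(-0.045, -0.031, 0.04) [221. 442.]
(0.045, -0.031, 0) [382. 442.]
(0.079, 0, 0.032) [410. 343.]
```

```bash
python3 - <<'E'
from h import *
import pickle
c=pickle.load(open('side0.pkl','rb'))
f=lambda X:np.round((proj(c,X)-[165,90])*4,0)
for dy in(-.04,-.028,0,.028,.04): print(dy,f([.4854,.2812+dy,.0784]))
c=ctrl.camera('side'); d=ctrl.camera('top')
save(c,'s3.png'); save(d,'t3.png')
o=ctrl.get_obs(); print(o['qpos'],o['ee_pos'],o['eef_rot'],o['force'],o['grip_width'])
E
```

```text
-0.04 [183. 251.]
-0.028 [179. 241.]
0 [167. 219.]
0.028 [157. 198.]
0.04 [152. 189.]
[ 4.56201010e-01  4.58464246e-01  1.60174942e+00 -2.85950882e-05
  1.08130678e+00 -1.23572892e+00] [0.48975155 0.28109477 0.05328563] [-1.57079642e+00 -7.64946732e-05  1.21147049e-01] [-0.47552625  0.15718865 -0.06298826] 0.004842223068452507
```

View pics/s3.png

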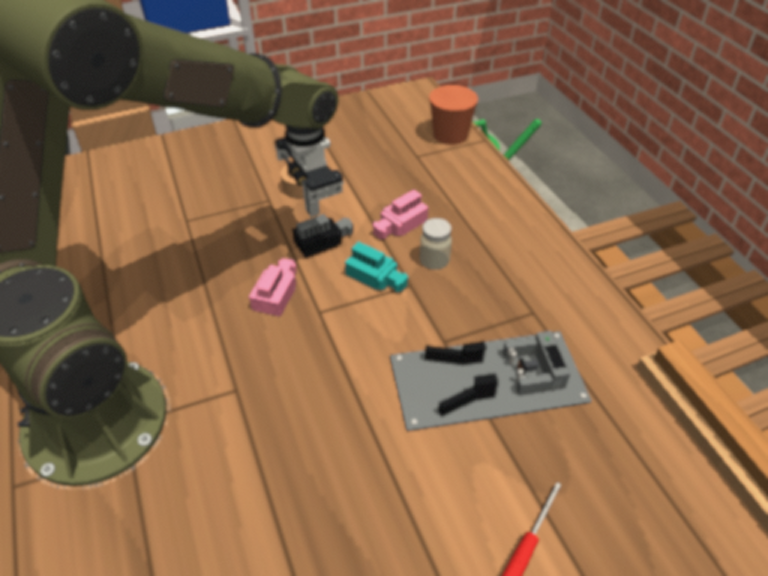

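View pics/t3.png

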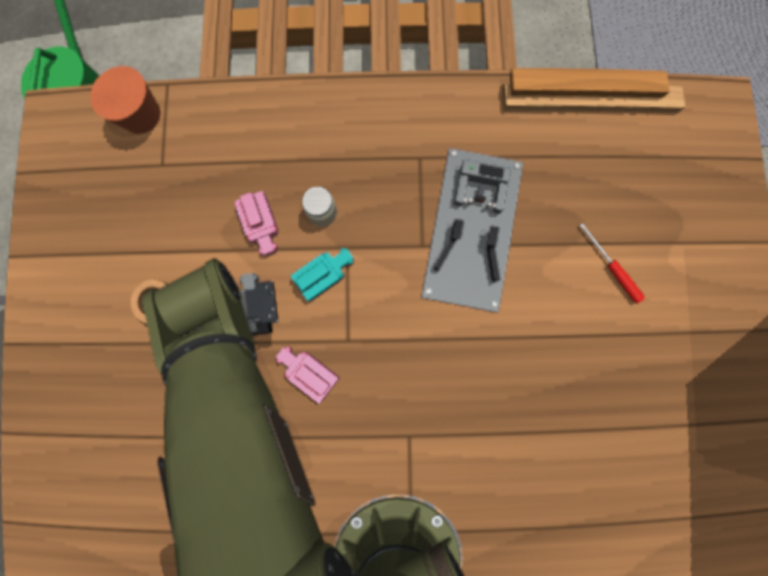

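```bash
python3 - <<'E'
from h import *
import pickle
s=pickle.load(open('side0.pkl','rb'));t=pickle.load(open('top0.pkl','rb'))
p=np.array([.1967,.5136,.1742]); y=-.3657
j=np.array([-np.sin(y),np.cos(y),0])
for z in (-.008,.011,.089):
  for k in (-.047,0,.047):
    X=p+k*j+[0,0,z]; print(z,k,np.round(proj(s,X),1),np.round(proj(t,X),1))
a=cv2.resize(s['img'][20:130,50:130,::-1],None,fx=5,fy=5,interpolation=cv2.INTER_CUBIC);a=np.vstack([a,np.zeros((50,400,3),np.uint8)])
b=cv2.resize(t['img'][290:384,0:80,::-1],None,fx=5,fy=5,interpolation=cv2.INTER_CUBIC);b=np.vstack([b,np.zeros((130,400,3),np.uint8)])
cv2.imwrite('pics/st.png',np.hstack([a,b]))
c=ctrl.camera('side')
a=cv2.resize(c['img'][130:175,185:245,::-1],None,fx=12,fy=12,interpolation=cv2.INTER_CUBIC);cv2.imwrite('pics/g3.png',a)
E
```

```text
-0.008 -0.047 [ 92.  110.9] [ 84.6 325.9]
-0.008 0 [ 95.6 102.1] [ 69.  318.9]
-0.008 0.047 [99.1 93.7] [ 53.7 312. ]
0.011 -0.047 [ 90.4 105.8] [ 81.1 327.7]
0.011 0 [94.1 97.1] [ 65.2 320.6]
0.011 0.047 [97.7 88.7] [ 49.7 313.5]
0.089 -0.047 [83.6 83.9] [ 65.4 335.9]
0.089 0 [87.7 75.4] [ 48.4 328. ]
0.089 0.047 [91.6 67.2] [ 31.8 320.1]
```

View pics/st.png

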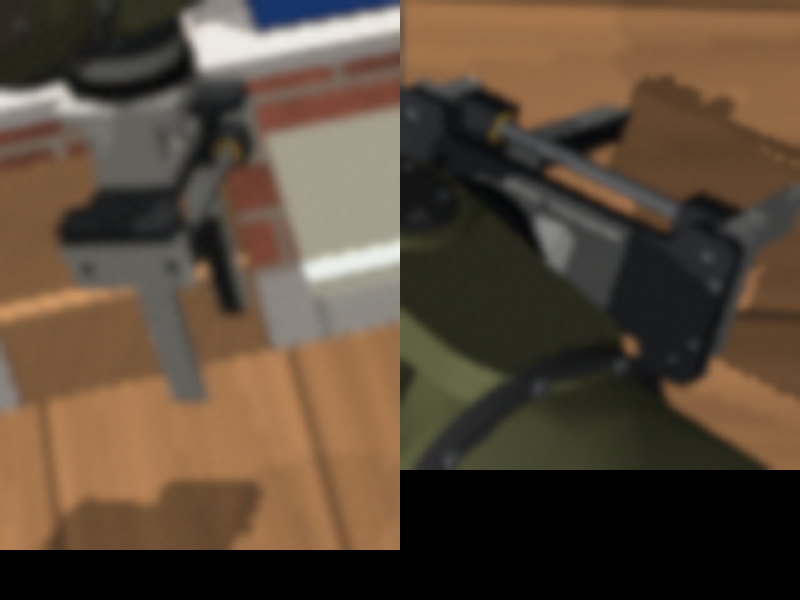

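View pics/g3.png

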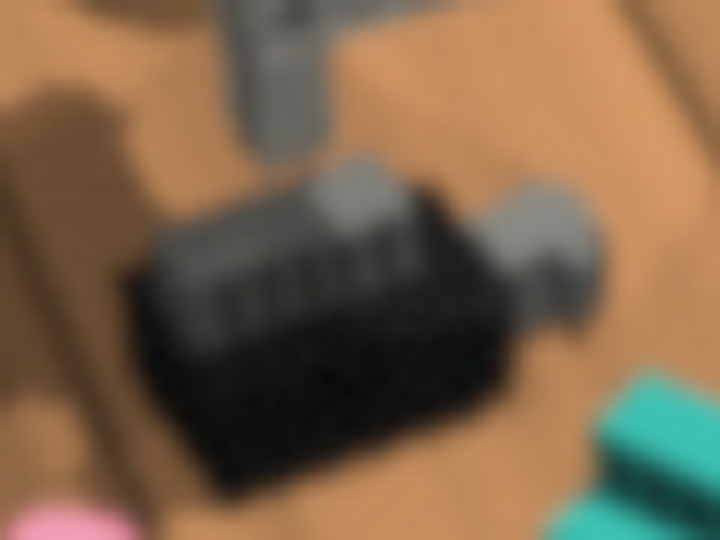

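```bash
python3 - <<'E'
from h import *
print(ctrl.tip_reach, [a for a in dir(ctrl) if a[0]!='_'])
c=ctrl.camera('side')
for z in (.04,.05,.06,.07,.08,.09,.1,.11): print(z,np.round(proj(c,[.4897,.2811,z]),1))
E
```

```text
0.008 ['MotionError', 'boxes_of', 'camera', 'get_obs', 'hand_in', 'tip_reach', 'trace']
0.04 [209.2 153.8]
0.05 [208.9 151.4]
0.06 [208.7 149. ]
0.07 [208.4 146.5]
0.08 [208.2 144. ]
0.09 [207.9 141.5]
0.1 [207.7 139. ]
0.11 [207.4 136.5]
```

```bash
python3 - <<'E'
from h import *
import pickle
s=pickle.load(open('side0.pkl','rb'));t=pickle.load(open('top0.pkl','rb'))
b=cv2.resize(t['img'][300:350,40:100,::-1],None,fx=10,fy=10,interpolation=cv2.INTER_CUBIC)
cv2.imwrite('pics/st2.png',b)
E
```

```text
(no output)
```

View pics/st2.png

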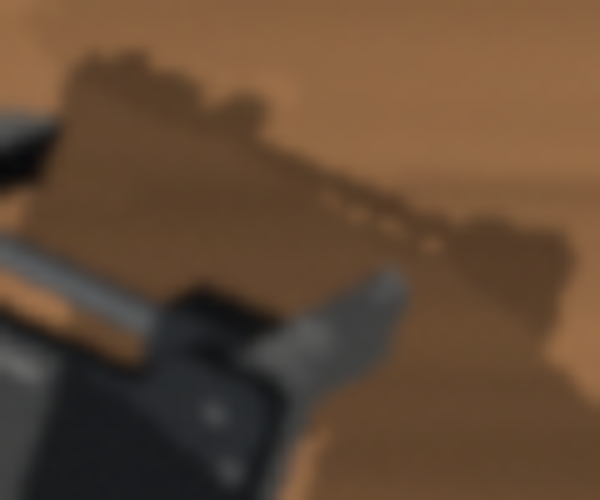

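```bash
python3 - <<'E'
from h import *
import pickle
s=pickle.load(open('side0.pkl','rb'));t=pickle.load(open('top0.pkl','rb'))
X,e=tri(s,(88,99.4),t,(79.3,328.5)); print(X,e)
p=np.array([.1967,.5136,.1662]); y=-.3657
j=np.array([-np.sin(y),np.cos(y),0]); N=p-.053*j; print(N, X-N)
E
```

```text
[0.18193358 0.46152591 0.21268126] 0.006174961568749116
[0.17774704 0.4641047  0.1662    ] [ 0.00418654 -0.00257879  0.04648126]
```

The fingertips really stand about 45 mm higher than the stated TCP offset implies. Both cameras agree on this, and the jaws closed in the air above the ridge. I'll open, go lower in steps and check.

{"fn": "play_rows", "kwargs": {"twist": [[0, 0, 0], [0, 0, 0], [0, 0, 0], [0, 0, 0], [0, 0, 0], [0, 0, 0], [0, 0, 0], [0, 0, 0], [0, 0, 0]], "travel": [[0, 0, 0], [0, 0, 0], [0, 0, 0], [0, 0, 0], [0, 0, 0], [0, 0, 0], [-0.04, 0, -0.2], [0, 0, -0.2], [0, 0, 0]], "grip": [-0.4, -0.4, -0.4, -0.4, -0.4, -0.4, -0.4, -0.4, -0.4]}}

```text
time_s: 4.95
ee_pos: [0.4867, 0.2806, 0.0312]
eef_rot: [-1.572, 0.003, 0.121]
force: [-0.5, -0.3, 0.2]
grip_width: 0.0655
```

```bash
python3 - <<'E'
from h import *
c=ctrl.camera('side')
a=cv2.resize(c['img'][110:180,175:250,::-1],None,fx=8,fy=8,interpolation=cv2.INTER_CUBIC);cv2.imwrite('pics/g4.png',a)
E
```

```text
(no output)
```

View pics/g4.png

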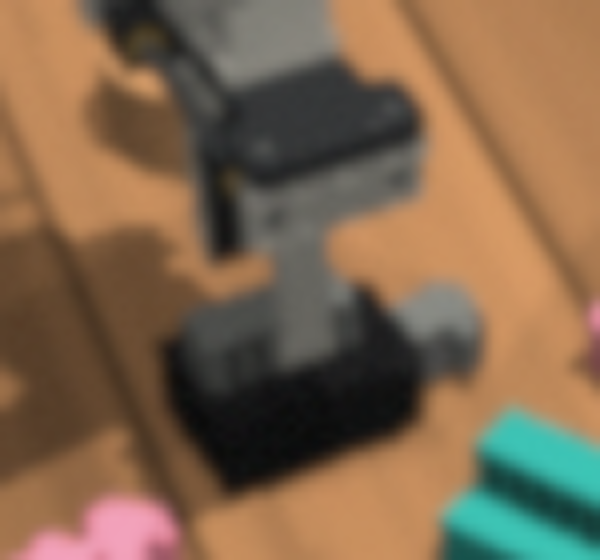

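```bash
python3 - <<'E'
from h import *
c=ctrl.camera('side')
for z in (.04,.05,.06,.07): 
  for k in (-.033,-.045): print(z,k,np.round((proj(c,[.4867-k*.12,.2806+k,z])-[175,110])*8,0))
E
```

```text
0.04 -0.033 [302. 403.]
0.04 -0.045 [315. 421.]
0.05 -0.033 [300. 384.]
0.05 -0.045 [313. 402.]
0.06 -0.033 [298. 364.]
0.06 -0.045 [312. 382.]
0.07 -0.033 [296. 344.]
0.07 -0.045 [310. 363.]
```

{"fn": "play_rows", "kwargs": {"twist": [[0, 0, 0], [0, 0, 0], [0, 0, 0], [0, 0, 0]], "travel": [[0, 0, -0.1], [0, 0, -0.1], [0, 0, -0.12], [0, 0, 0]], "grip": [-0.4, -0.4, -0.4, -0.4]}}

```text
time_s: 5.45
ee_pos: [0.4873, 0.2809, 0.0163]
eef_rot: [-1.571, 0.001, 0.121]
force: [-0.1, 0.2, 0.0]
grip_width: 0.0659
```

```bash
python3 - <<'E'
from h import *
c=ctrl.camera('side');o=ctrl.get_obs();p=o['ee_pos'];print(p)
for z in (.03,.04,.05,.06): 
  for k in (-.033,-.045): print(z,k,np.round((proj(c,[p[0]-k*.12,p[1]+k,z])-[175,110])*8,0))
a=cv2.resize(c['img'][110:180,175:250,::-1],None,fx=8,fy=8,interpolation=cv2.INTER_CUBIC);cv2.imwrite('pics/g5.png',a)
E
```

```text
[0.48746657 0.28098396 0.01674162]
0.03 -0.033 [305. 421.]
0.03 -0.045 [318. 439.]
0.04 -0.033 [304. 402.]
0.04 -0.045 [317. 420.]
0.05 -0.033 [302. 382.]
0.05 -0.045 [315. 401.]
0.06 -0.033 [300. 363.]
0.06 -0.045 [313. 381.]
```

View pics/g5.png

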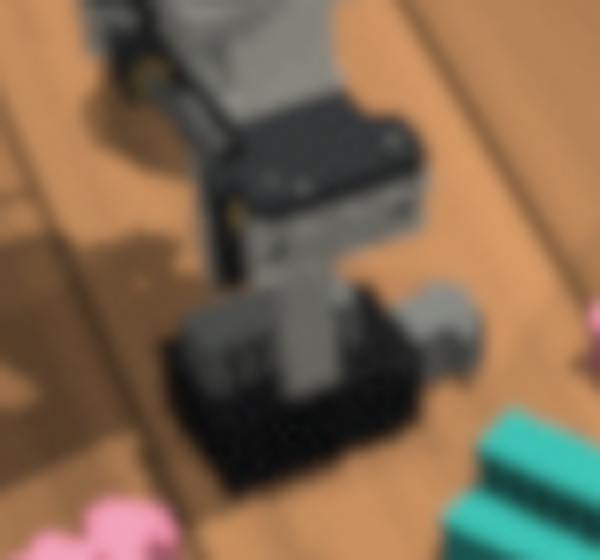

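{"fn": "play_rows", "kwargs": {"twist": [[0, 0, 0], [0, 0, 0], [0, 0, 0], [0, 0, 0], [0, 0, 0], [0, 0, 0], [0, 0, 0], [0, 0, 0], [0, 0, 0], [0, 0, 0], [0, 0, 0]], "travel": [[0, 0, -0.05], [0, 0, 0], [0, 0, 0], [0, 0, 0], [0, 0, 0], [0, 0, 0], [0, 0, 0], [0, 0, 0], [0, 0, 0], [0, 0, 0], [0, 0, 0]], "grip": [0.9, 0.9, 0.9, 0.9, 0.9, 0.9, 0.9, 0.9, 0.9, 0.9, 0.9], "force": 25}}

```text
time_s: 6.6
ee_pos: [0.4878, 0.281, 0.0148]
eef_rot: [-1.571, -0.0, 0.121]
force: [-0.5, -4.0, 2.0]
grip_width: 0.026
```

{"fn": "play_rows", "kwargs": {"twist": [[0, 0, 0], [0, 0, 0], [0, 0, 0], [0, 0, 0], [0, 0, 0], [0, 0, 0], [0, 0, 0]], "travel": [[0, 0, 0.2], [0, 0, 0.4], [0, 0, 0.5], [0, 0, 0.5], [0, 0, 0.5], [0, 0, 0.4], [0, 0, 0]], "grip": [0.9, 0.9, 0.9, 0.9, 0.9, 0.9, 0.9], "force": 35}}

```text
time_s: 7.3
ee_pos: [0.4886, 0.2819, 0.1426]
eef_rot: [-1.569, -0.004, 0.121]
force: [0.3, -0.0, -3.2]
grip_width: 0.0256
```

```bash
python3 - <<'E'
from h import *
c=ctrl.camera('side');o=ctrl.get_obs();print(o['ee_pos'],o['grip_width'],o['force'],o['moment'])
a=cv2.resize(c['img'][70:180,165:265,::-1],None,fx=5,fy=5,interpolation=cv2.INTER_CUBIC);cv2.imwrite('pics/l1.png',a)
E
```

```text
[0.48789901 0.28147631 0.14049396] 0.025768986326602943 [ 0.44930085  0.4812658  -2.99153836] [0.0449922  0.01023338 0.04511038]
```

View pics/l1.png

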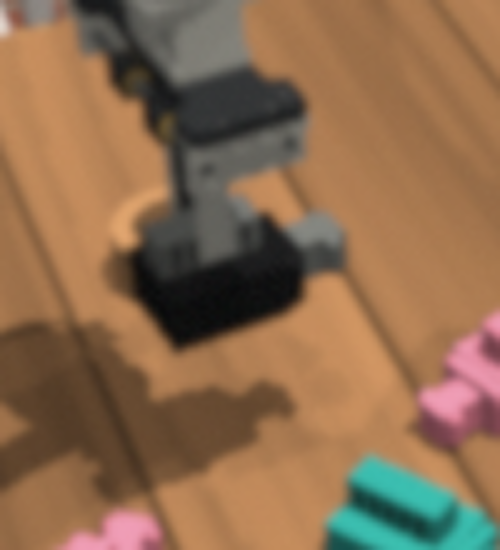

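{"fn": "play_rows", "kwargs": {"twist": [[0, 0, -0.0193], [0, 0, -0.0193], [0, 0, -0.0193], [0, 0, -0.0193], [0, 0, -0.0193], [0, 0, -0.0193], [0, 0, -0.0193], [0, 0, -0.0193], [0, 0, -0.0193], [0, 0, -0.0193], [0, 0, -0.0193], [0, 0, 0]], "travel": [[0.106, -0.3, 0], [0.106, -0.7, 0], [0.106, -0.9, 0], [0.106, -0.9, 0], [0.106, -0.9, 0], [0.106, -0.9, 0], [0.106, -0.9, 0], [0.106, -0.9, 0], [0.106, -0.9, 0], [0.106, -0.7, 0], [0.106, -0.536, 0], [0, 0, 0]], "grip": [0.9, 0.9, 0.9, 0.9, 0.9, 0.9, 0.9, 0.9, 0.9, 0.9, 0.9, 0.9]}}

```text
time_s: 8.55
ee_pos: [0.5452, -0.1492, 0.138]
eef_rot: [-1.571, 0.002, -0.218]
force: [-0.6, 0.6, -3.9]
grip_width: 0.0259
```

```bash
python3 - <<'E'
from h import *
c=ctrl.camera('side');d=ctrl.camera('top');o=ctrl.get_obs();print(o['ee_pos'],o['eef_rot'],o['grip_width'],o['force'],o['moment'])
a=cv2.resize(c['img'][170:300,240:400,::-1],None,fx=5,fy=5,interpolation=cv2.INTER_CUBIC);cv2.imwrite('pics/m1.png',a[:600,:800])
a=cv2.resize(d['img'][95:215,265:365,::-1],None,fx=5,fy=5,interpolation=cv2.INTER_CUBIC);cv2.imwrite('pics/m1t.png',a)
E
```

```text
[ 0.54514017 -0.14625118  0.13830761] [-1.57037958  0.00238696 -0.21415487] 0.026125268845339382 [-0.53526183  0.58247047 -3.17120968] [ 0.03360789  0.02859019 -0.08995954]
```

View pics/m1.png

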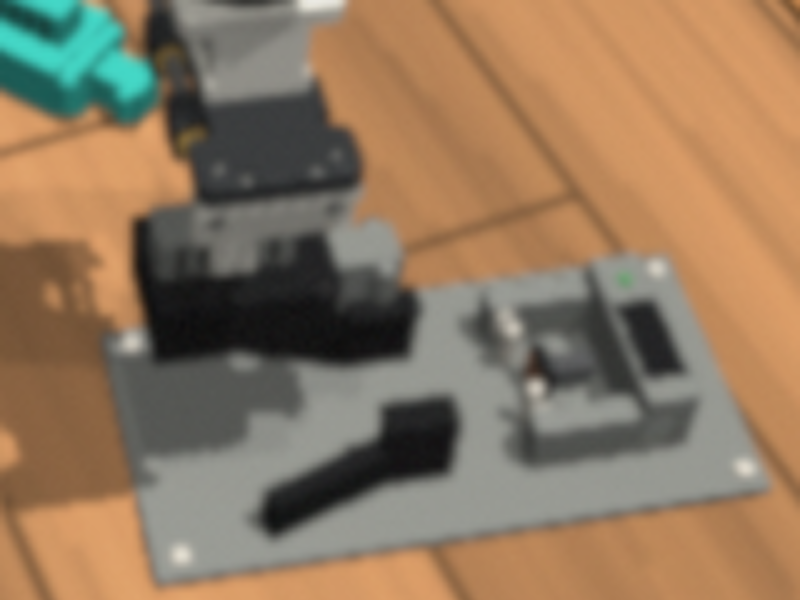

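View pics/m1t.png

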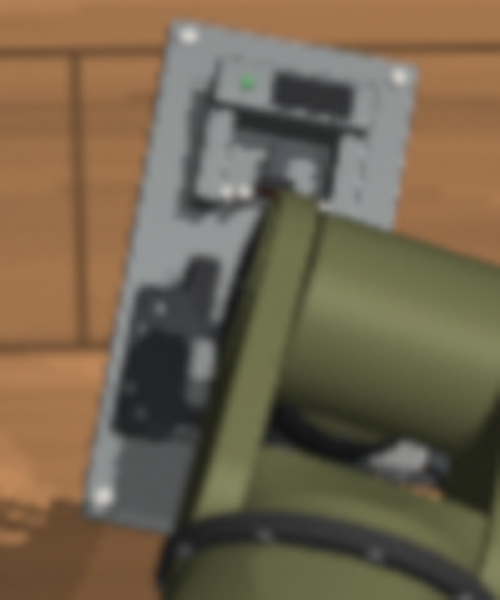

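{"fn": "play_rows", "kwargs": {"twist": [[0, 0, 0.001], [0, 0, 0], [0, 0, 0], [0, 0, 0], [0, 0, 0], [0, 0, 0], [0, 0, 0], [0, 0, 0]], "travel": [[0.02, 0.01, -0.4], [0, 0, -0.5], [0, 0, -0.5], [0, 0, -0.4], [0, 0, -0.2], [0, 0, -0.1], [0, 0, 0], [0, 0, 0]], "grip": [0.9, 0.9, 0.9, 0.9, 0.9, 0.9, 0.9, 0.9]}}

```text
time_s: 9.45
ee_pos: [0.5475, -0.1452, 0.0356]
eef_rot: [-1.571, -0.001, -0.211]
force: [-0.7, 0.2, -3.6]
grip_width: 0.0255
```

```bash
python3 - <<'E'
from h import *
c=ctrl.camera('side');o=ctrl.get_obs();print(o['ee_pos'],o['eef_rot'],o['grip_width'],o['force'],o['moment'])
a=cv2.resize(c['img'][170:300,240:400,::-1],None,fx=5,fy=5,interpolation=cv2.INTER_CUBIC);cv2.imwrite('pics/m2.png',a[:600,:800])
E
```

```text
[ 0.54752894 -0.14527827  0.03571686] [-1.57097307e+00 -1.49952662e-03 -2.10682610e-01] 0.025588836111443077 [ 0.10983148 -0.02875187 -3.31033299] [-0.00448541  0.09138632  0.02250448]
```

View pics/m2.png

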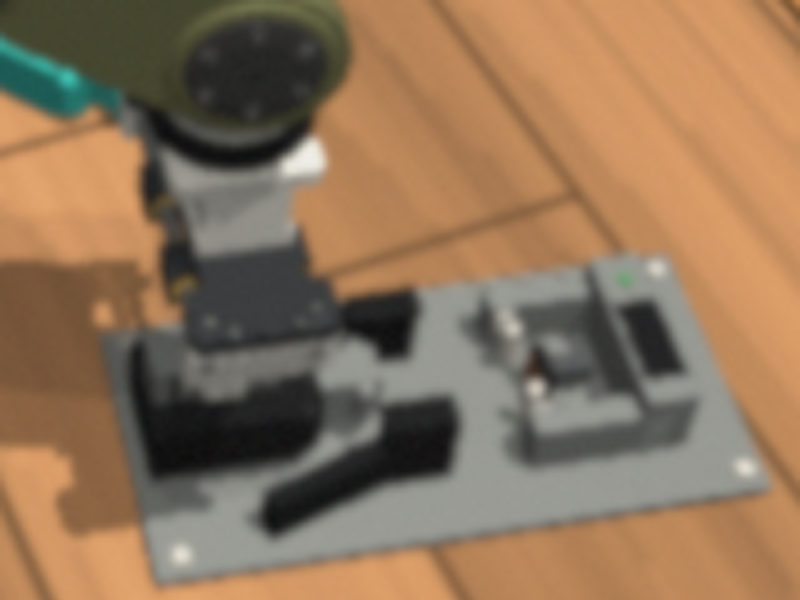

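{"fn": "play_rows", "kwargs": {"twist": [[0, 0, 0], [0, 0, 0], [0, 0, 0], [0, 0, 0]], "travel": [[0, 0, -0.1], [0, 0, -0.1], [0, 0, -0.03], [0, 0, 0]], "grip": [0.9, 0.9, 0.9, 0.9]}}

```text
time_s: 9.9
ee_pos: [0.547, -0.1452, 0.0231]
eef_rot: [-1.571, 0.0, -0.211]
force: [0.4, 0.6, -2.9]
grip_width: 0.0259
```

{"fn": "play_rows", "kwargs": {"twist": [[0, 0, 0], [0, 0, 0], [0, 0, 0]], "travel": [[0, 0, -0.02], [0, 0, -0.02], [0, 0, 0]], "grip": [0.9, 0.9, 0.9]}}

```text
time_s: 10.2
ee_pos: [0.5472, -0.1456, 0.0226]
eef_rot: [-1.571, -0.001, -0.211]
force: [-8.0, 0.1, 12.6]
grip_width: 0.0254
```

{"fn": "play_rows", "kwargs": {"twist": [[0, 0, 0], [0, 0, 0], [0, 0, 0], [0, 0, 0], [0, 0, 0]], "travel": [[0, 0, 0.02], [0, 0, 0], [0, 0, 0], [0, 0, 0], [0, 0, 0]], "grip": [0.9, 0.15, 0.15, 0.15, 0.15]}}

```text
time_s: 10.7
ee_pos: [0.5471, -0.1452, 0.0222]
eef_rot: [-1.571, -0.0, -0.211]
force: [1.1, 0.2, -0.6]
grip_width: 0.0397
```

{"fn": "play_rows", "kwargs": {"twist": [[0, 0, 0], [0, 0, 0], [0, 0, 0], [0, 0, 0], [-0.0145, -0.068, 0], [-0.0145, -0.068, 0], [-0.0145, -0.068, 0], [-0.0145, -0.068, 0], [0, 0, 0], [0, 0, 0]], "travel": [[0, 0, 0.2], [0, 0, 0.4], [0, 0, 0.4], [0, 0, 0.4], [-0.3, 0.064, 0], [-0.3, 0.065, 0], [-0.304, 0.065, 0], [0, 0, 0], [0, 0, 0], [0, 0, 0]], "grip": [0.15, 0.15, 0.15, 0.15, 1, 1, 1, 1, 1, 1], "force": 20}}

```text
time_s: 11.7
ee_pos: [0.5023, -0.1357, 0.0933]
eef_rot: [-1.571, -0.436, -0.211]
force: [0.1, 0.1, 0.1]
grip_width: 0.0004
```

```bash
python3 - <<'E'
from h import *
import pickle
c=ctrl.camera('side');t=ctrl.camera('top');o=ctrl.get_obs();print(o['ee_pos'],o['eef_rot'],o['grip_width'],o['force'],o['moment'])
pickle.dump(c,open('s5.pkl','wb'));pickle.dump(t,open('t5.pkl','wb'))
a=cv2.resize(c['img'][170:290,240:400,::-1],None,fx=5,fy=5,interpolation=cv2.INTER_CUBIC);cv2.imwrite('pics/m3.png',a[:600,:800])
a=cv2.resize(t['img'][95:215,265:365,::-1],None,fx=5,fy=5,interpolation=cv2.INTER_CUBIC);cv2.imwrite('pics/m3t.png',a)
E
```

```text
[ 0.50285907 -0.13581796  0.09305382] [-1.57062766 -0.43632915 -0.21055209] 0.0006493311556893751 [-0.64252984 -0.04604236  0.86538403] [ 0.05511109  0.20130462 -0.00617754]
```

View pics/m3.png

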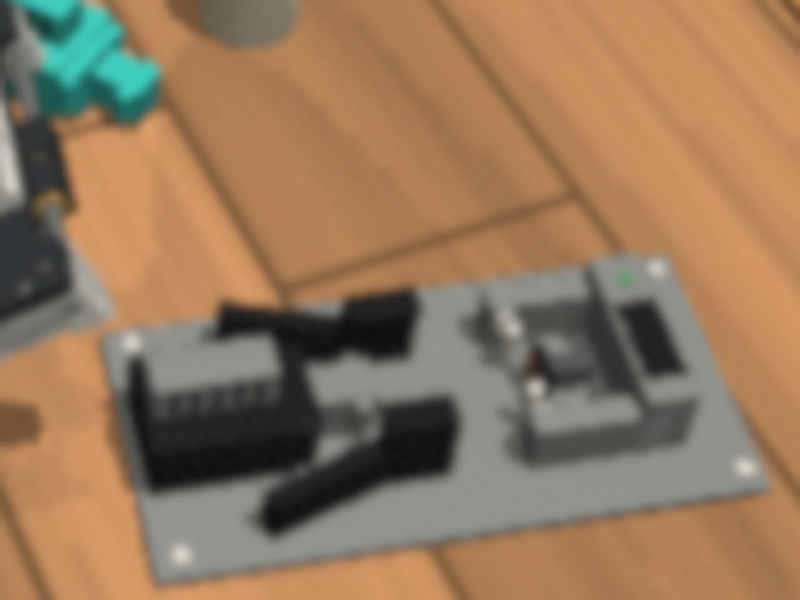

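View pics/m3t.png

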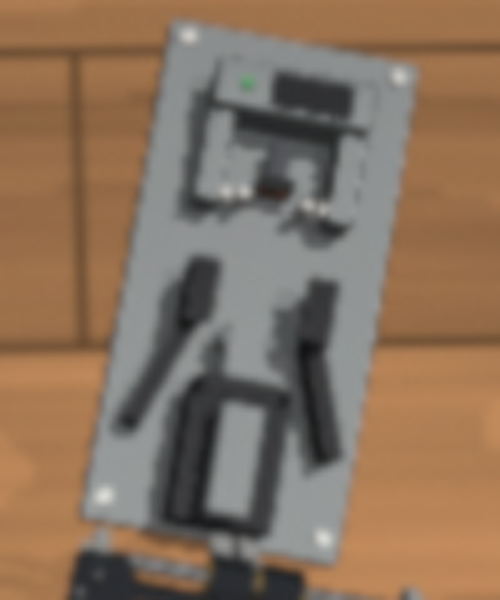

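```bash
python3 - <<'E'
from m import *
t=pickle.load(open('t5.pkl','rb'));s=pickle.load(open('s5.pkl','rb'))
L=[(.025,.013,.074),(.025,-.013,.074),(-.041,-.013,.074),(-.041,.013,.074)]
T=cr([(221,401),(271,408),(252,526),(202,516)],5,(265,95))
S=cr([(275,341),(283,377)],5,(240,170))
q,r=fit([(t,p,l) for p,l in zip(T,L)],[.55,-.15,-.2]);print(q,r)
D=np.array([.6373,-.1648,-.2115])
c,d=np.cos(D[2]),np.sin(D[2]);v=q[:2]-D[:2];print('dock',c*v[0]+d*v[1],-d*v[0]+c*v[1],q[2]-D[2])
q2,r=fit([(t,p,l) for p,l in zip(T,L)]+[(s,S[0],L[0]),(s,S[1],L[1])],[.55,-.15,-.2]);print(q2,r)
E
```

```text
[ 0.55334378 -0.14645662 -0.19605724] [[ 0.5  0.4]
 [-0.7  0.5]
 [-0.4 -0.7]
 [ 0.6 -0.2]]
dock -0.085936195590166 0.0003099809667332573 0.015442764941726861
[ 0.55404223 -0.14777356 -0.22282918] [[ 1.2  0. ]
 [-0.   0.5]
 [-0.4 -0.9]
 [ 0.7 -0.7]
 [-1.  -1. ]
 [-0.3 -0.1]]
```

{"fn": "play_rows", "kwargs": {"twist": [[0, 0, 0], [0, 0, 0], [0, 0, 0], [0, 0, 0], [0, 0, 0]], "travel": [[0, 0, -0.4], [0, 0, -0.5], [0, 0, -0.5], [0, 0, -0.4], [0, 0, 0]], "grip": [1, 1, 1, 1, 1]}}

```text
time_s: 12.3
ee_pos: [0.5013, -0.135, -0.0001]
eef_rot: [-1.569, -0.432, -0.211]
force: [-0.2, 0.5, 0.0]
grip_width: 0.0004
```

```bash
cat > look.py <<'E'
from h import *
import sys
c=ctrl.camera('side');t=ctrl.camera('top');o=ctrl.get_obs();print(o['time_s'],o['ee_pos'],o['eef_rot'],o['grip_width'],o['force'],o['moment'])
a=cv2.resize(c['img'][180:280,250:390,::-1],None,fx=5,fy=5,interpolation=cv2.INTER_CUBIC);cv2.imwrite('pics/%s.png'%sys.argv[1],a)
a=cv2.resize(t['img'][95:215,265:365,::-1],None,fx=5,fy=5,interpolation=cv2.INTER_CUBIC);cv2.imwrite('pics/%st.png'%sys.argv[1],a)
E
python3 look.py p1
```

```text
12.4 [ 0.50248574 -0.13557083  0.00253436] [-1.57016007 -0.43592914 -0.21064144] 0.0007614293566952633 [-0.55420218 -0.43121843  0.14078122] [ 0.07615431  0.15191438 -0.00526098]
```

View pics/p1.png

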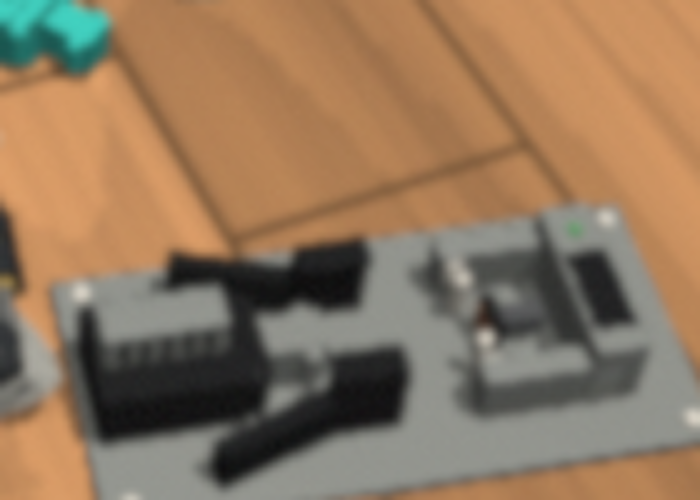

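```bash
sed -i 's/250:390/215:355/' look.py; python3 look.py p2
```

```text
12.5 [ 0.50275445 -0.13573913  0.00338719] [-1.57064941 -0.43807219 -0.21050294] 0.0007101319473808076 [-0.48284257 -1.0328719   0.00140895] [0.07198363 0.19737835 0.01424197]
```

View pics/p2.png

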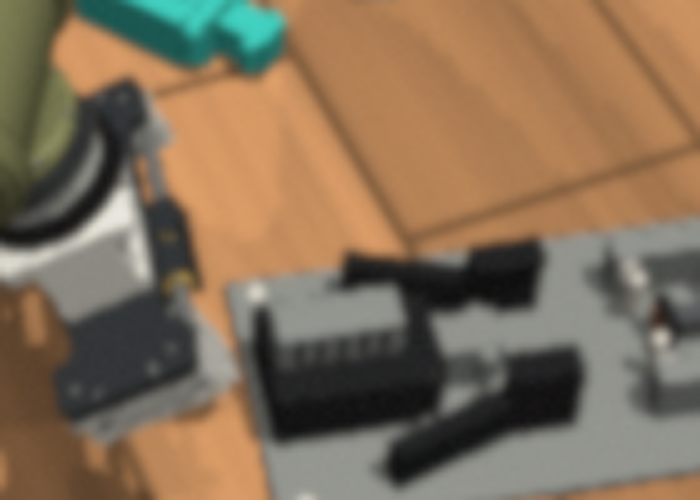

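View pics/p2t.png

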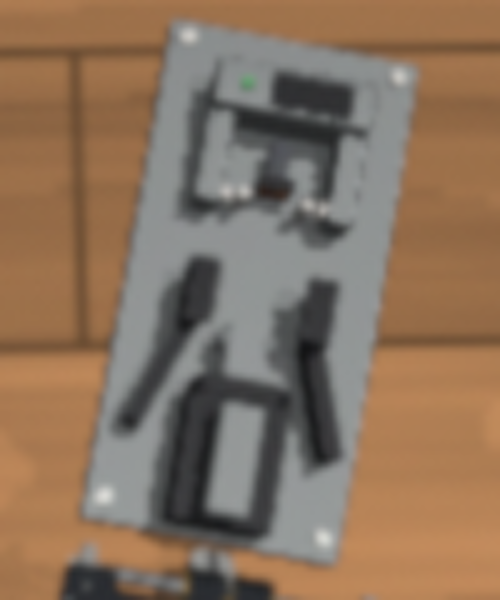

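{"fn": "play_rows", "kwargs": {"twist": [[0, 0, 0], [0, 0, 0], [0, 0, 0], [0, 0, 0], [0, 0, 0], [0, 0, 0]], "travel": [[0, 0, -0.1], [0, 0, -0.05], [0.059, -0.013, 0], [0.059, -0.013, 0], [0.059, -0.013, 0], [0, 0, 0]], "grip": [1, 1, 1, 1, 1, 1]}}

```text
time_s: 13.1
ee_pos: [0.5112, -0.1376, -0.0051]
eef_rot: [-1.571, -0.437, -0.211]
force: [-1.4, -0.3, -0.1]
grip_width: 0.0003
```

{"fn": "play_rows", "kwargs": {"twist": [[0, 0, 0], [0, 0, 0], [0, 0, 0], [0, 0, 0], [0, 0, 0], [0, 0, 0], [0, 0, 0], [0, 0, 0], [0, 0, 0]], "travel": [[0.039, -0.0084, 0], [0.039, -0.0084, 0], [0.039, -0.0084, 0], [0.039, -0.0084, 0], [0.039, -0.0084, 0], [0.039, -0.0084, 0], [0.039, -0.0084, 0], [0.039, -0.0084, 0], [0, 0, 0]], "grip": [1, 1, 1, 1, 1, 1, 1, 1, 1]}}

```text
time_s: 14.0
ee_pos: [0.5266, -0.1409, -0.0052]
eef_rot: [-1.571, -0.437, -0.211]
force: [-1.6, -0.6, 0.0]
grip_width: 0.0005
```

```bash
sed -i 's/215:355/235:375/' look.py; python3 look.py p3
```

```text
14.1 [ 0.52646097 -0.14087689 -0.00519042] [-1.57054611 -0.43726241 -0.21089188] 0.000185411036979724 [-0.33795758  0.02928625 -0.44514242] [ 0.15745977  0.38899187 -0.02382089]
```

View pics/p3.png

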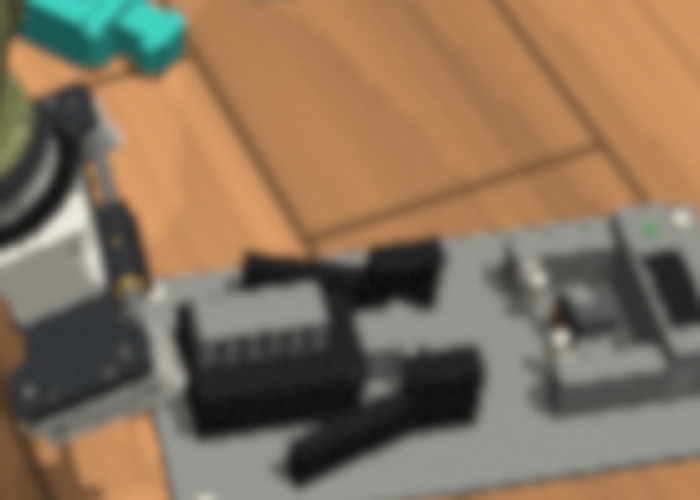

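View pics/p3t.png

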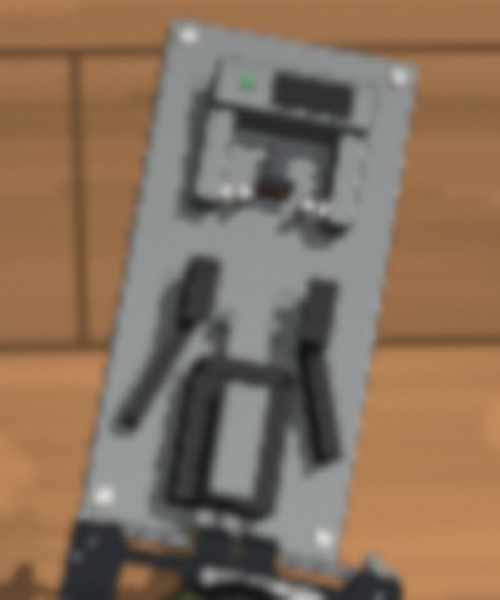

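{"fn": "play_rows", "kwargs": {"twist": [[0, 0, 0], [0, 0, 0], [0, 0, 0], [0, 0, 0], [0, 0, 0], [0, 0, 0], [0, 0, 0], [0, 0, 0], [0, 0, 0], [0, 0, 0], [0, 0, 0], [0, 0, 0]], "travel": [[0.039, -0.0084, 0], [0.039, -0.0084, 0], [0.039, -0.0084, 0], [0.039, -0.0084, 0], [0.039, -0.0084, 0], [0.039, -0.0084, 0], [0.039, -0.0084, 0], [0.039, -0.0084, 0], [0.039, -0.0084, 0], [0.039, -0.0084, 0], [0.039, -0.0084, 0], [0.039, -0.0084, 0]], "grip": [1, 1, 1, 1, 1, 1, 1, 1, 1, 1, 1, 1]}}

```text
time_s: 15.3
ee_pos: [0.5499, -0.1459, -0.0052]
eef_rot: [-1.571, -0.437, -0.211]
force: [-3.4, 0.6, -0.1]
grip_width: 0.0001
```

```bash
python3 look.py p4
```

```text
15.4 [ 0.54999259 -0.14594902 -0.00518779] [-1.5705478  -0.43720993 -0.21084053] 0.0005623956570526875 [-0.27752257  0.3781439   0.35251735] [0.0708451  0.39802878 0.05759386]
```

View pics/p4t.png

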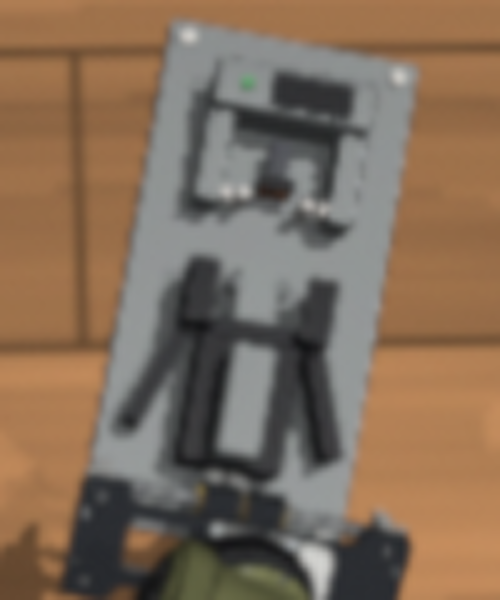

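{"fn": "play_rows", "kwargs": {"twist": [[0, 0, 0], [0, 0, 0], [0, 0, 0], [0, 0, 0], [0, 0, 0], [0, 0, 0], [0, 0, 0], [0, 0, 0], [0, 0, 0], [0, 0, 0]], "travel": [[0.039, -0.0084, 0], [0.039, -0.0084, 0], [0.039, -0.0084, 0], [0.039, -0.0084, 0], [0.039, -0.0084, 0], [0.039, -0.0084, 0], [0.039, -0.0084, 0], [0.039, -0.0084, 0], [0.039, -0.0084, 0], [0.039, -0.0084, 0]], "grip": [1, 1, 1, 1, 1, 1, 1, 1, 1, 1]}}

```text
time_s: 16.4
ee_pos: [0.5693, -0.1501, -0.0053]
eef_rot: [-1.57, -0.437, -0.211]
force: [-3.3, 0.9, 0.4]
grip_width: 0.0009
```

```bash
sed -i 's/235:375/245:385/' look.py; python3 look.py p5
```

```text
16.5 [ 0.56948704 -0.15014259 -0.00518718] [-1.57056405 -0.4371942  -0.21079792] 0.0009325223872950351 [-1.07326684  0.53089463 -0.19280236] [0.09543593 0.43188655 0.00713238]
```

View pics/p5t.png

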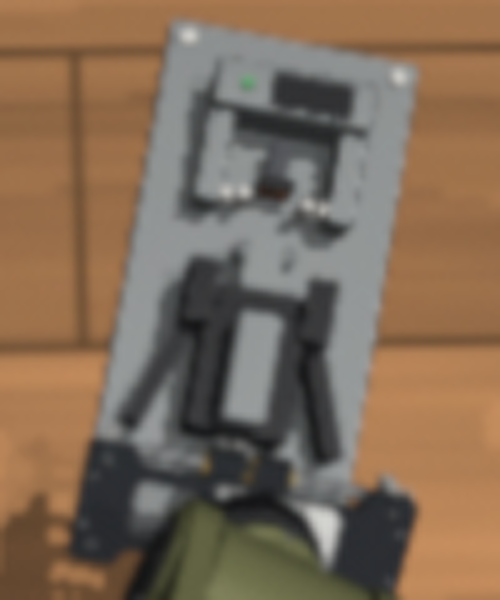

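View pics/p5.png

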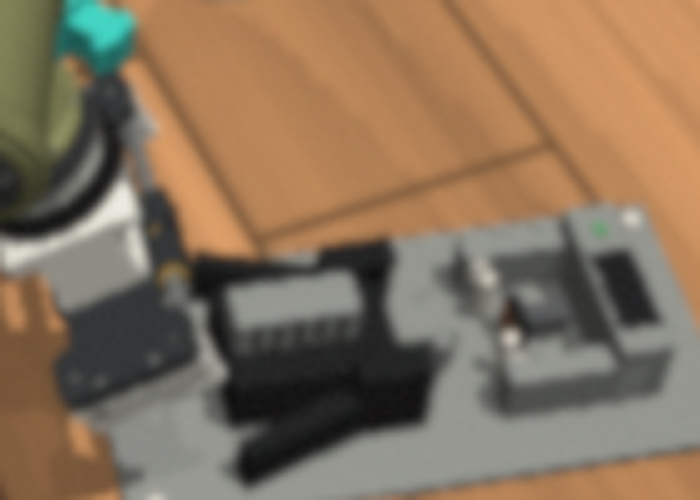

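{"fn": "play_rows", "kwargs": {"twist": [[0, 0, 0], [0, 0, 0], [0, 0, 0], [0, 0, 0], [0, 0, 0], [0, 0, 0], [0, 0, 0], [0, 0, 0], [0, 0, 0]], "travel": [[0.039, -0.0084, 0], [0.039, -0.0084, 0], [0.039, -0.0084, 0], [0.039, -0.0084, 0], [0.039, -0.0084, 0], [0.039, -0.0084, 0], [0.039, -0.0084, 0], [0.039, -0.0084, 0], [0.039, -0.0084, 0]], "grip": [1, 1, 1, 1, 1, 1, 1, 1, 1]}}

```text
time_s: 17.4
ee_pos: [0.5869, -0.1539, -0.0053]
eef_rot: [-1.571, -0.437, -0.211]
force: [-3.4, 1.2, 0.7]
grip_width: 0.0006
```

```bash
python3 look.py p6
```

```text
17.5 [ 0.58700668 -0.1539055  -0.00521144] [-1.57052954 -0.43712798 -0.21082905] 0.0006028602968884726 [-1.13694244  0.41474683  0.25691549] [0.12566438 0.40401687 0.03945031]
```

View pics/p6t.png

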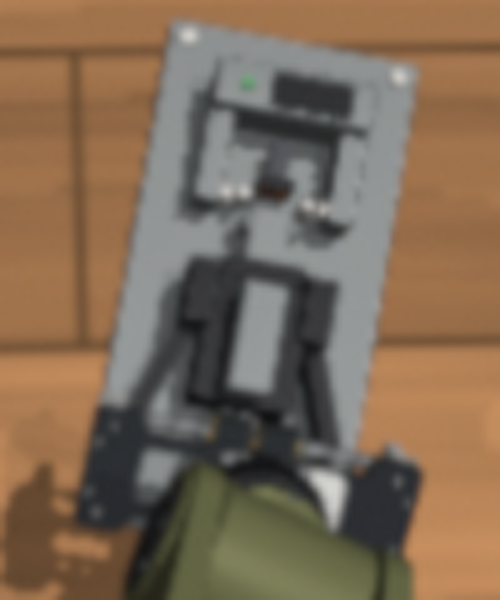

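{"fn": "play_rows", "kwargs": {"twist": [[0, 0, 0], [0, 0, 0], [0, 0, 0], [0, 0, 0], [0, 0, 0], [0, 0, 0]], "travel": [[0.0195, -0.0042, 0], [0.0195, -0.0042, 0], [0.0195, -0.0042, 0], [0.0195, -0.0042, 0], [0.0195, -0.0042, 0], [0.0195, -0.0042, 0]], "grip": [1, 1, 1, 1, 1, 1]}}

```text
time_s: 18.1
ee_pos: [0.5927, -0.1551, -0.0052]
eef_rot: [-1.571, -0.437, -0.211]
force: [-2.8, -0.0, 0.8]
grip_width: 0.0004
```

{"fn": "play_rows", "kwargs": {"twist": [[0, 0, 0], [0, 0, 0], [0, 0, 0], [0, 0, 0]], "travel": [[0.0195, -0.0042, 0], [0.0195, -0.0042, 0], [0.0195, -0.0042, 0], [0.0195, -0.0042, 0]], "grip": [1, 1, 1, 1]}}

```text
time_s: 18.5
ee_pos: [0.5957, -0.1557, -0.0056]
eef_rot: [-1.57, -0.435, -0.211]
force: [-14.0, 3.6, 9.8]
grip_width: 0.0004
```

```bash
python3 look.py p7;python3 -c "
from h import *
o=ctrl.get_obs();print(o['time_s'],o['force'],o['ee_pos'])"
```

```text
18.6 [ 0.59572345 -0.15566739 -0.00554538] [-1.57017544 -0.43493562 -0.21080091] 0.00043237317878643157 [-12.05797344   1.85013327   7.3719868 ] [0.30889124 1.66939705 0.00693311]
18.6 [-12.05797344   1.85013327   7.3719868 ] [ 0.59572345 -0.15566739 -0.00554538]
```

View pics/p7t.png

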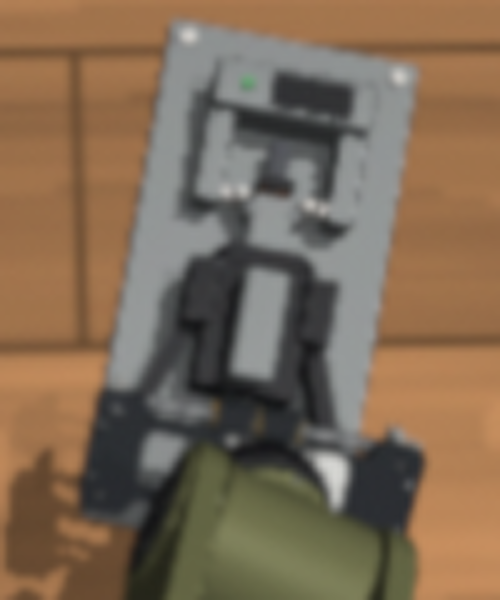

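View pics/p7.png

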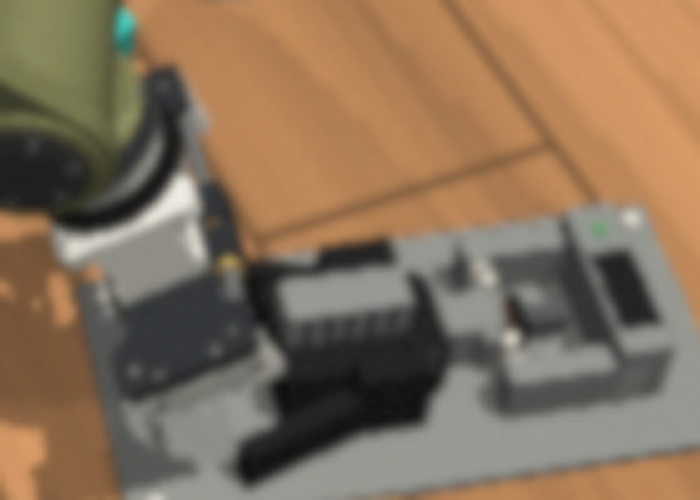

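{"fn": "play_rows", "kwargs": {"twist": [[0, 0, 0], [0, 0, 0], [0, 0, 0]], "travel": [[0, 0, 0.01], [0, 0, 0.01], [0, 0, 0]], "grip": [1, 1, 1]}}

```text
time_s: 18.9
ee_pos: [0.5957, -0.1556, -0.005]
eef_rot: [-1.57, -0.435, -0.211]
force: [-5.5, 0.7, -1.9]
grip_width: 0.0005
```

{"fn": "play_rows", "kwargs": {"twist": [[0, 0, 0], [0, 0, 0], [0, 0, 0]], "travel": [[0.0098, -0.0021, 0.002], [0.0098, -0.0021, 0.002], [0, 0, 0]], "grip": [1, 1, 1]}}

```text
time_s: 19.2
ee_pos: [0.597, -0.156, -0.0046]
eef_rot: [-1.57, -0.436, -0.211]
force: [-4.1, 0.9, -2.0]
grip_width: 0.0004
```

{"fn": "play_rows", "kwargs": {"twist": [[0, 0, 0], [0, 0, 0], [0, 0, 0]], "travel": [[0.0098, -0.0021, 0.002], [0.0098, -0.0021, 0.002], [0, 0, 0]], "grip": [1, 1, 1]}}

```text
time_s: 19.5
ee_pos: [0.5986, -0.1564, -0.0038]
eef_rot: [-1.571, -0.437, -0.211]
force: [-2.9, 0.3, -2.1]
grip_width: 0.0005
```

{"fn": "play_rows", "kwargs": {"twist": [[0, 0, 0], [0, 0, 0], [0, 0, 0]], "travel": [[0.0098, -0.0021, 0], [0.0098, -0.0021, 0], [0, 0, 0]], "grip": [1, 1, 1]}}

```text
time_s: 19.8
ee_pos: [0.5998, -0.1567, -0.0035]
eef_rot: [-1.571, -0.438, -0.211]
force: [-4.2, 0.9, 1.5]
grip_width: 0.0003
```

{"fn": "play_rows", "kwargs": {"twist": [[0, 0, 0], [0, 0, 0], [0, 0, 0]], "travel": [[0.0098, -0.0021, 0], [0.0098, -0.0021, 0], [0, 0, 0]], "grip": [1, 1, 1]}}

```text
time_s: 20.1
ee_pos: [0.6004, -0.1568, -0.0036]
eef_rot: [-1.571, -0.437, -0.211]
force: [-7.4, 1.1, 2.3]
grip_width: 0.0002
```

```bash
python3 look.py p8
```

```text
20.2 [ 0.60042775 -0.15678895 -0.00353887] [-1.57052658 -0.4370847  -0.21077217] 0.0005581360303967777 [-5.89085314  0.90680416  3.62555815] [0.25196578 1.10416183 0.00263162]
```

View pics/p8t.png

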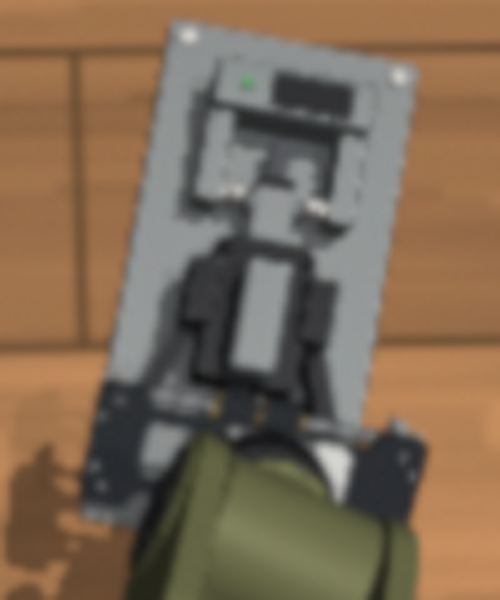

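View pics/p8.png

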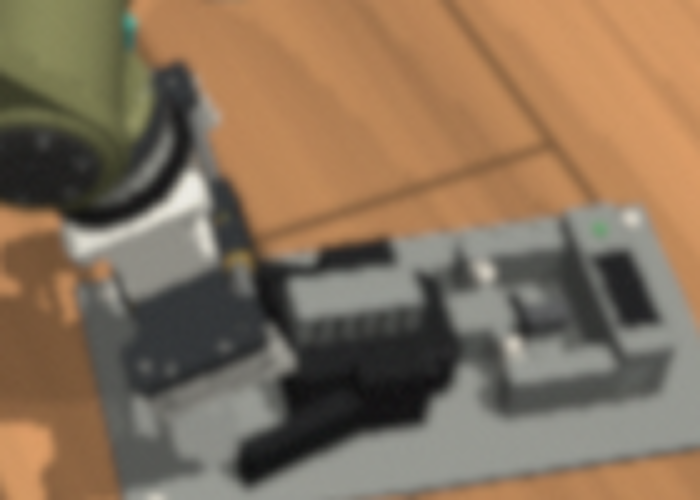

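{"fn": "play_rows", "kwargs": {"twist": [[0, 0, 0], [0, 0, 0], [0, 0, 0], [0, 0, 0]], "travel": [[0, 0, 0.005], [0.0098, -0.0021, 0], [0.0098, -0.0021, 0], [0, 0, 0]], "grip": [1, 1, 1, 1]}}

```text
time_s: 20.6
ee_pos: [0.6014, -0.157, -0.0034]
eef_rot: [-1.571, -0.437, -0.211]
force: [-5.7, 1.3, 1.4]
grip_width: 0.0002
```

{"fn": "play_rows", "kwargs": {"twist": [[0, 0, 0], [0, 0, 0], [0, 0, 0]], "travel": [[0.0098, -0.0021, 0.002], [0.0098, -0.0021, 0.002], [0, 0, 0]], "grip": [1, 1, 1]}}

```text
time_s: 20.9
ee_pos: [0.6025, -0.1572, -0.0033]
eef_rot: [-1.571, -0.437, -0.211]
force: [-2.7, 0.9, -0.2]
grip_width: 0.0004
```

{"fn": "play_rows", "kwargs": {"twist": [[0, 0, 0], [0, 0, 0], [0, 0, 0], [0, 0, 0], [0, 0, 0]], "travel": [[0.0098, -0.0021, 0], [0.0098, -0.0021, 0], [0.0098, -0.0021, 0], [0.0098, -0.0021, 0], [0, 0, 0]], "grip": [1, 1, 1, 1, 1]}}

```text
time_s: 21.4
ee_pos: [0.6045, -0.1577, -0.0033]
eef_rot: [-1.571, -0.437, -0.211]
force: [-2.1, 0.7, -0.2]
grip_width: 0.0002
```

{"fn": "play_rows", "kwargs": {"twist": [[0, 0, 0], [0, 0, 0], [0, 0, 0]], "travel": [[0.0098, -0.0021, 0], [0.0098, -0.0021, 0], [0, 0, 0]], "grip": [1, 1, 1]}}

```text
time_s: 21.7
ee_pos: [0.6055, -0.1579, -0.0033]
eef_rot: [-1.571, -0.437, -0.211]
force: [-3.1, 1.1, 0.3]
grip_width: 0.0008
```

{"fn": "play_rows", "kwargs": {"twist": [[0, 0, 0], [0, 0, 0], [0, 0, 0]], "travel": [[0.0098, -0.0021, 0.002], [0.0098, -0.0021, 0.002], [0, 0, 0]], "grip": [1, 1, 1]}}

```text
time_s: 22.0
ee_pos: [0.6064, -0.1581, -0.0031]
eef_rot: [-1.571, -0.437, -0.211]
force: [-1.1, -0.5, -0.1]
grip_width: 0.0001
```

```bash
python3 look.py p9; python3 - <<'E'
import cv2
a=cv2.imread('pics/p9t.png');b=cv2.imread('pics/p9.png')
a=cv2.resize(a[100:300,140:340],(400,400));b=cv2.resize(b[180:380,380:580],(400,400))
import numpy as np;cv2.imwrite('pics/p9z.png',np.hstack([a,b]))
E
```

```text
22.1 [ 0.60640881 -0.15807397 -0.003128  ] [-1.57055094 -0.43716124 -0.21080469] 0.0006127586833669893 [-1.25918316 -0.29446196 -0.12313283] [ 0.09991563  0.3893724  -0.03862289]
```

View pics/p9z.png

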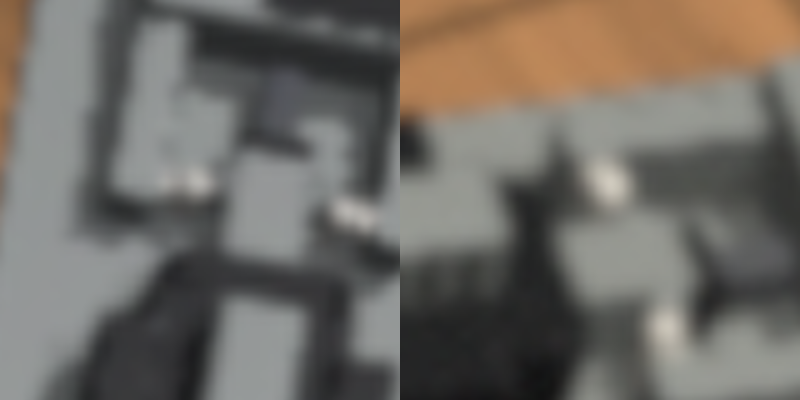

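{"fn": "play_rows", "kwargs": {"twist": [[0, 0, 0], [0, 0, 0], [0, 0, 0], [0, 0, 0], [0, 0, 0]], "travel": [[0.0098, -0.0021, 0], [0.0098, -0.0021, 0], [0.0098, -0.0021, 0], [0.0098, -0.0021, 0], [0, 0, 0]], "grip": [1, 1, 1, 1, 1]}}

```text
time_s: 22.6
ee_pos: [0.6084, -0.1585, -0.0031]
eef_rot: [-1.571, -0.437, -0.211]
force: [-0.7, -0.5, -0.3]
grip_width: 0.0004
```

{"fn": "play_rows", "kwargs": {"twist": [[0, 0, 0], [0, 0, 0], [0, 0, 0], [0, 0, 0], [0, 0, 0]], "travel": [[0.0098, -0.0021, 0], [0.0098, -0.0021, 0], [0.0098, -0.0021, 0], [0.0098, -0.0021, 0], [0, 0, 0]], "grip": [1, 1, 1, 1, 1]}}

```text
time_s: 23.1
ee_pos: [0.6103, -0.1589, -0.0032]
eef_rot: [-1.571, -0.437, -0.211]
force: [-0.7, 0.8, 0.3]
grip_width: 0.0003
```

{"fn": "play_rows", "kwargs": {"twist": [[0, 0, 0], [0, 0, 0], [0, 0, 0]], "travel": [[0.0098, -0.0021, 0], [0.0098, -0.0021, 0], [0, 0, 0]], "grip": [1, 1, 1]}}

```text
time_s: 23.4
ee_pos: [0.611, -0.159, -0.0033]
eef_rot: [-1.57, -0.436, -0.211]
force: [-3.0, -0.4, 0.8]
grip_width: 0.0003
```

```bash
python3 look.py p10; python3 - <<'E'
import cv2
a=cv2.imread('pics/p10t.png');b=cv2.imread('pics/p10.png')
a=cv2.resize(a[100:460,100:400],(500,600));b=cv2.resize(b[180:380,380:580],(300,300))
import numpy as np;b=np.vstack([b,cv2.resize(cv2.imread('pics/p9.png')[180:380,380:580],(300,300))]);cv2.imwrite('pics/p10z.png',np.hstack([a,b]))
E
```

```text
23.5 [ 0.61099886 -0.15902983 -0.00332704] [-1.57044669 -0.43645241 -0.21082247] 0.0002812457377307999 [-3.72904218  1.10123704 -0.51994106] [ 0.12365298  0.65135535 -0.02103891]
```

View pics/p10z.png

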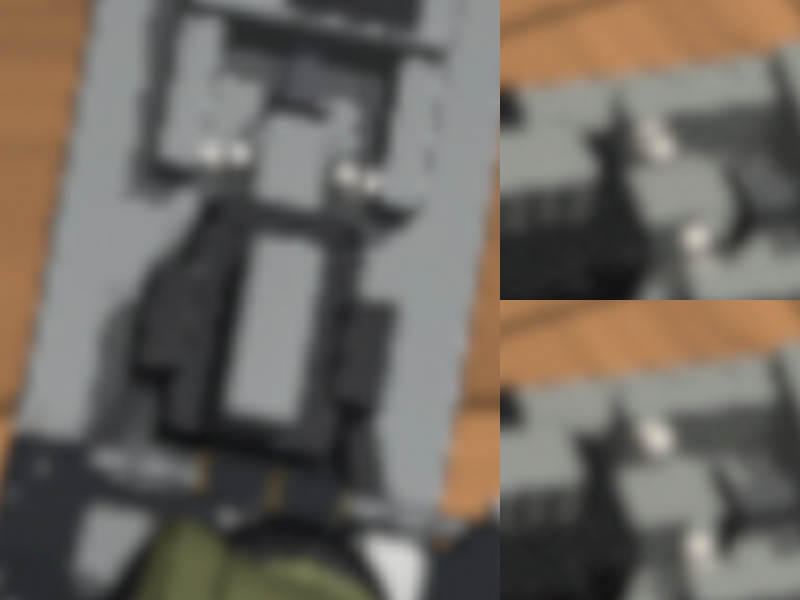

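{"fn": "play_rows", "kwargs": {"twist": [[0, 0, 0], [0, 0, 0], [0, 0, 0]], "travel": [[0.0098, -0.0021, 0.002], [0.0098, -0.0021, 0.002], [0, 0, 0]], "grip": [1, 1, 1]}}

```text
time_s: 23.8
ee_pos: [0.6118, -0.1592, -0.0033]
eef_rot: [-1.57, -0.436, -0.211]
force: [-4.3, 0.9, 1.2]
grip_width: 0.0003
```

{"fn": "play_rows", "kwargs": {"twist": [[0, 0, 0], [0, 0, 0], [0, 0, 0]], "travel": [[0.0098, -0.0021, 0.002], [0.0098, -0.0021, 0.002], [0, 0, 0]], "grip": [1, 1, 1]}}

```text
time_s: 24.1
ee_pos: [0.6131, -0.1595, -0.0029]
eef_rot: [-1.57, -0.437, -0.211]
force: [-2.2, 0.6, -1.6]
grip_width: 0.0007
```

{"fn": "play_rows", "kwargs": {"twist": [[0, 0, 0], [0, 0, 0], [0, 0, 0]], "travel": [[0.0098, -0.0021, 0.002], [0, 0, 0], [0, 0, 0]], "grip": [1, 1, 1]}}

```text
time_s: 24.4
ee_pos: [0.6136, -0.1596, -0.0028]
eef_rot: [-1.57, -0.437, -0.211]
force: [-2.2, 0.5, -2.3]
grip_width: 0.0006
```

{"fn": "play_rows", "kwargs": {"twist": [[0, 0, 0], [0, 0, 0], [0, 0, 0]], "travel": [[0.0098, -0.0021, -0.004], [0.0098, -0.0021, 0], [0, 0, 0]], "grip": [1, 1, 1]}}

```text
time_s: 24.7
ee_pos: [0.6141, -0.1597, -0.0032]
eef_rot: [-1.57, -0.436, -0.211]
force: [-8.7, 1.6, 1.7]
grip_width: 0.0005
```

{"fn": "play_rows", "kwargs": {"twist": [[0, 0, 0], [0, 0, 0], [0, 0, 0]], "travel": [[0.0098, -0.0021, 0], [0.0098, -0.0021, 0], [0, 0, 0]], "grip": [1, 1, 1]}}

```text
time_s: 25.0
ee_pos: [0.6145, -0.1597, -0.0034]
eef_rot: [-1.57, -0.434, -0.211]
force: [-15.0, 2.6, 6.6]
grip_width: 0.0004
```

```bash
python3 look.py p11; python3 - <<'E'
import cv2
a=cv2.imread('pics/p11t.png');b=cv2.imread('pics/p11.png')
a=cv2.resize(a[100:460,100:400],(500,600));b=cv2.resize(b[180:380,380:580],(300,300))
import numpy as np;b=np.vstack([b,cv2.resize(cv2.imread('pics/p10.png')[180:380,380:580],(300,300))]);cv2.imwrite('pics/p11z.png',np.hstack([a,b]))
E
```

```text
25.1 [ 0.61443969 -0.15970563 -0.00334588] [-1.57012538 -0.43423203 -0.21086207] 0.0005831451635496172 [-15.46138175   2.88769736   6.13121041] [ 0.40298033  2.3036694  -0.03137783]
```

View pics/p11z.png

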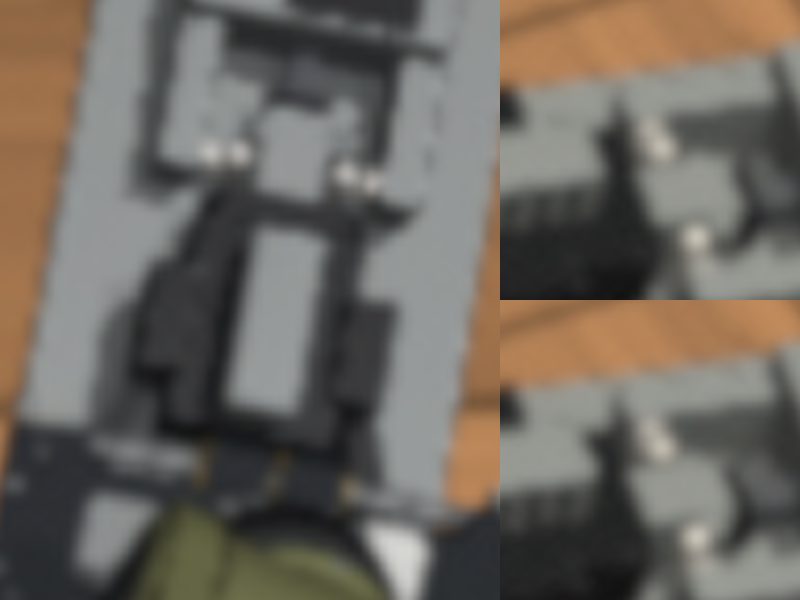

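It has come up solid and the rollers have returned to rest, so I'll back off at once.

{"fn": "play_rows", "kwargs": {"twist": [[0, 0, 0], [0, 0, 0], [0, 0, 0], [0, 0, 0], [0, 0, 0], [0, 0, 0]], "travel": [[-0.0098, 0.0021, 0], [-0.0196, 0.0042, 0], [-0.1, 0.021, 0], [-0.3, 0.064, 0], [-0.3, 0.064, 0], [0, 0, 0]], "grip": [1, 1, 1, 1, 1, 1]}}

```text
time_s: 25.7
ee_pos: [0.5784, -0.1522, -0.0025]
eef_rot: [-1.571, -0.438, -0.211]
force: [1.1, -0.1, 0.2]
grip_width: 0.0005
```

```bash
python3 look.py p12; python3 - <<'E'
import cv2
a=cv2.imread('pics/p12t.png');b=cv2.imread('pics/p12.png')
a=cv2.resize(a[100:460,100:400],(500,600));b=cv2.resize(b[180:380,380:580],(300,300))
import numpy as np;b=np.vstack([b,cv2.resize(cv2.imread('pics/p11.png')[180:380,380:580],(300,300))]);cv2.imwrite('pics/p12z.png',np.hstack([a,b]))
E
```

```text
25.8 [ 0.58001949 -0.15260343 -0.00212209] [-1.57078551 -0.43876641 -0.21091592] 0.0006673611703546591 [ 0.4873397  -0.32690567  0.03476901] [ 0.06771816  0.15524846 -0.06067518]
```

View pics/p12z.png

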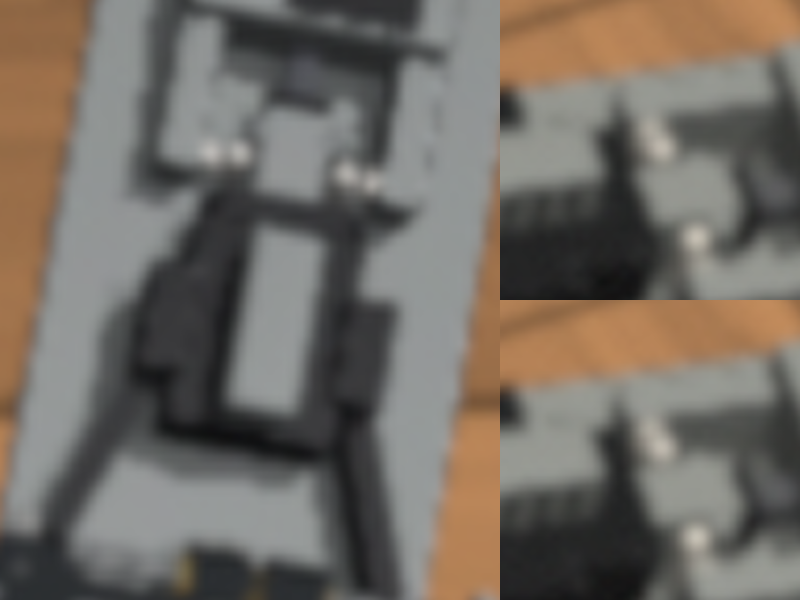

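View pics/p12.png

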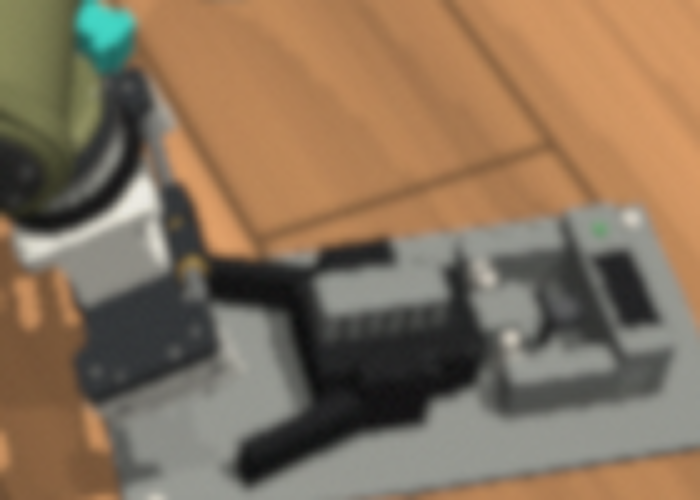

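The pack stayed where it was pushed. I'll raise the tool clear and make a last check.

{"fn": "play_rows", "kwargs": {"twist": [[0, 0, 0], [0, 0, 0], [0, 0, 0], [0, 0, 0], [0, 0, 0], [0, 0, 0], [0, 0, 0]], "travel": [[-0.3, 0.064, 0], [-0.3, 0.064, 0.4], [-0.2, 0.04, 0.6], [-0.2, 0.04, 0.6], [0, 0, 0.6], [0, 0, 0], [0, 0, 0]], "grip": [1, 1, 1, 1, 1, 1, 1]}}

```text
time_s: 26.5
ee_pos: [0.53, -0.1421, 0.1078]
eef_rot: [-1.571, -0.439, -0.211]
force: [0.5, -0.3, -0.8]
grip_width: 0.0006
```

```bash
python3 look.py p13; python3 - <<'E'
import cv2
import numpy as np;
a=[cv2.resize(cv2.imread('pics/p%dt.png'%i)[100:460,100:400],(400,480)) for i in(12,13)]
cv2.imwrite('pics/p13z.png',np.hstack(a))
E
```

```text
26.6 [ 0.5290614  -0.14180655  0.10613553] [-1.57028671 -0.43570823 -0.21091601] 0.00048507847076324924 [-0.73434223  0.12308238 -0.26903161] [ 0.07118047  0.15570914 -0.03365831]
```

View pics/p13z.png

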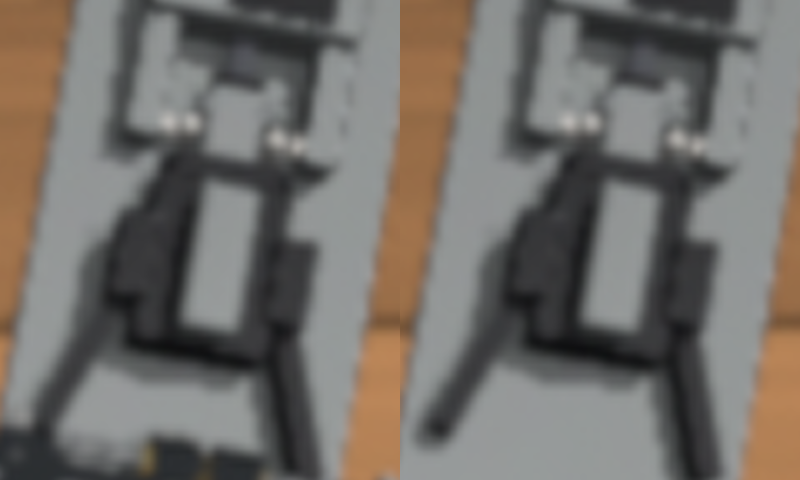

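View pics/p13.png

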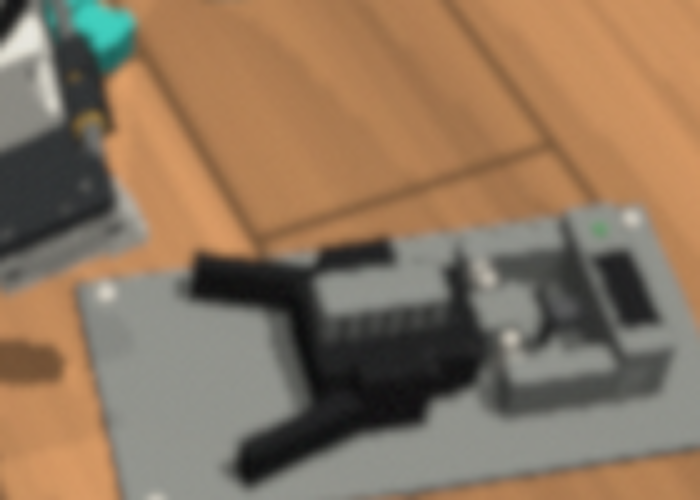

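```bash
python3 -c "
from station import ctrl
print(ctrl.hand_in())"
```

```text
the job is handed in; nothing more can be done
None
```

I picked up the black battery pack, set it flat in the mouth of the guides, and pushed it along the guides from behind with closed fingers until it clicked in and came up solid. I then backed off and handed the job in at about 27 s; the system gave no verdict.

- **Final state:** After I withdrew the tool, the pack showed no visible movement between pictures and looked flat and straight between the guides. The two sprung rollers had returned to their rest position and the gripper was clear. I had no direct reading of the terminals, so the click is judged from the drop in force, the rollers and the solid stop.
- **Fingertip height:** The fingertips stood about 32–46 mm higher than the stated offset, measured from the pictures. My first grasp closed on air above the pack, so I re-measured, went lower and gripped the ridge at 26 mm.
- **Forces:** The readings I saw peaked at about 17 N on the tool, when I set the pack down and as its nose met the charger. At the end stop it was about 15–16 N horizontally, part of it friction. That is close to the 16 N limit, though the terminals should have seen less.
- **Other objects:** My path stayed clear of the jar, tape, screwdriver and the pink and turquoise look-alikes. I did not measure their positions again at the end.

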